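# Turn and brush the second side of the valve bodies, then unload them

## Robot

A 6-joint arm with a two-finger parallel gripper is mounted at the origin on the work surface. World frame = base frame: x ahead of the robot, y to its left, z up, the work surface at z = 0. Lengths are in mm, angles in rad, forces in N, time in s.
With the tool pointing down it reaches from about 350 to 975 mm from the base axis. Payload 7.1 kg.
Tool frame: the origin (TCP) lies between the finger pads; the fingertips stand 14 mm ahead of it and the grasp point (between the pads) lies 5 mm behind it; z points along the fingers, y is the direction in which the jaws open and shut (so a half turn about z gives the same grasp; the last joint's range is limited). The gripper opens to 88 mm and grips with 3 to 60 N. Pads are 20 mm wide; open, the fingers measure 115 mm over their backs; the gripper's body (75 mm by 178 mm) begins 61 mm behind the grasp point.
Start: joints at [1.107, 0.423, 1.63, -0, 1.089, -0.019], TCP at [268.891, 564.183, 236.675] pointing down, gripper open.
Joint ranges: [-3, 3], [-0.9, 2.11], [0.09, 2.58], [-1.31, 4.45], [0.11, 2.69], [-2.54, 2.54]. Speed limits (rad/s): [2.39, 2.39, 3.01, 3.14, 3.14, 3.14].

## Interface

Orientations are given as a rotation vector (axis times angle).
In Python, from workcell import get_obs, get_image, calibration, close_job, regions_of, place_of gives the robot as it stands.
- The arm moves only by the tool move_arm, never from a script. Its argument "deltas" is a list of rows, each a list of 5 numbers: the closure in counts, from 0 (fully open) to 255 (shut), then the shift along the tool's x, y, z in m, then the turn about the tool's z in rad. In form: [[grip, x, y, z, roll], ...]. A call has 1 to 5 rows; each row is the pose to reach, as a shift and turn from the pose commanded when the call began, along the tool's axes at that moment; what a row does not reach only later rows make up. A row lasts 1/12 s, in which the tool goes at most 41.7 mm and 7.16 degrees, less where a joint would pass 70% of its speed; a pose out of reach is approached as far as the arm can. A call with a gripper value outside its range is refused whole. The fingers move at their own pace and stop on an object; the grip force is fixed at half the most. Time passes only in rows, so rows that repeat a pose let the fingers close. It gives the time, the measured TCP pose, the force and the opening at its end, in the units of the state.
- get_obs(): the state, without advancing time (a new reading comes with each control period).
- get_image(name): name is "side" or "top" or "wrist"; returns the picture (400x640x3 uint8, blue, green, red); there is no depth.
- calibration(name): a dict with "intrinsics" (3x3 intrinsics, pixels), "distortion" ([k1, k2, p1, p2, k3] as OpenCV has them; the pictures are not rectified), "world_to_cam" (4x4, takes a point from world to camera coordinates); the wrist camera has in their place "hand_eye" (4x4, takes a point from camera to tool coordinates, whose origin is the TCP and whose axes are the flange's). Camera axes: x right, y down, z forward; pixel columns grow to the right and rows downward; lengths in mm; the calibration is good to about 2 mm. A picture is of the moment at which its call begins: read the wrist's pose just before it. calibration takes no time and is no camera call.
- close_job(): hands the job in, once; it reports no verdict.
Trained networks look in the newest picture that a camera, given by its name, has taken for a name from the list of things; names that differ only in an ending like _2 or _b are one class to them, and where a whole thing is asked for, a point or a joint stands for the part that bears it (a point fixed in the world has none). Each returns a list of dicts, best first, with "conf" (0 to 1); they miss things now and then, are a little off and sometimes report something else, mostly with a low value. They report only what shows in the picture. A call takes as long as a camera call.
- regions_of(camera, name): "region" (400x640 bool, what is visible of it).
- place_of(camera, name): "location" ([x, y, z] in mm, in world coordinates, good to about 4 mm: a listed point, or the origin of a listed thing).
The state is a dict: "t": time; "qpos": joint angles; "qvel": joint speeds; "joint_torque": joint torques, N m; "ee_pos": TCP position; "orientation": TCP orientation; "ft_force": force on the tool from outside, world axes, zero at the start; "moment": the same for the moment, N m; "width": finger opening in mm.
Only numpy, scipy, OpenCV 4.12 (cv2) and the standard library are available. Lean on these libraries where they do the work, as an engineer would, in place of code of your own. Each camera call takes 0.05 s, during which the arm holds its last target.

## Task

The brass valve bodies in the self-centring vise have had one side wire-brushed: back the crank off just enough to free them (a half to three-quarter turn, never a full turn), turn each one where it stands until its side port points straight at the brush roller, and wind the crank fully tight again. Pull the feed lever all the way over towards the crank end so that the brush comes up to them, and push it all the way back. Then wind the jaws open by about two full turns from tight and leave them open, lift the valve bodies out and stand them all upright in the steel tray, leaving the other things on the bench where they are.

Things in the scene. Friction and masses are not known exactly. Their poses are not given: they have to be found in the camera images.
- brush_vise: The brushing station, a grey machine bolted to the bench: base 370 x 200 with a vise and, behind it, a wire-brush roller. Origin: on the bench under the centre of the vise's middle place; x points from the crank end to the brush, y to the feed lever's side, z up. The vise's three places are at x = 0, y = -58, 0 and 58, on the vise bed 110 above the bench.
- jaws (a point): Mid-point between the two V-notched jaws, at their tops (144 above the bench); axes as the station. Jaws 164 wide along y; both move, apart or together, along x about this point. Tight, they hold the 36 dia bodies and lap over the foot flanges, so a body lifts out only when each jaw has opened by over 5 mm.
- roller (a point): Centre of the wire-brush roller (56 dia x 164, along the station's y); it moves with the brush head. At rest its front is 77 beyond the valve bodies' axes; fed, 22. The grey hood behind it is 180 wide, its top 225 above the bench.
- crank (a joint): Vise crank, rad. 0 = fully tight: a hard stop with the handle straight up over the screw. Grows as the vise opens, anticlockwise seen from the crank end looking along the station's +x (from the top, over to the station's +y), up to 15.7. One turn moves each jaw 4 mm. The bodies come loose at about 0.8 rad. It stays where left; turning takes about 0.35 N m.
- crank_grip (a point): Middle of the crank's revolving wooden handle, 20 dia x 50 long, lying along the station's x and turning freely on its pin. It goes round a circle of radius 45 about the screw axis.
- screw_axis (a point): Centre of the circle that the crank handle's middle goes round, on the vise's screw axis (along the station's x, 82 above the bench).
- feed_lever (a joint): Brush feed lever, rad. 0 = brush fully back (lever leans 25 degrees towards the station's +x), 0.873 = fully fed (25 degrees towards -x, the crank end); hard stops at both. It swings in the x-z plane about a pivot at the station's x = 0, y = 135, 60 above the bench, and stays where left; its handle takes about 3 N.
- lever_grip (a point): Middle of the black cylindrical handle, 22 dia x 56 long, that sticks out sideways from the top of the feed lever along the station's +y and turns freely on its pin; 135 from the lever's pivot line, at the station's y = 173.
- valve1_mid (a point): A brass valve body on its foot: foot flange 41 dia x 8, body 36 dia up to 58, plain neck 26 dia from 58 to 94 (its top), 0.35 kg; one round side port 18 dia, its axis 46 above the foot, its end 27 out from the upright axis. Two or three stand in the vise, in any of its places; an absent one reads None. This point: on the upright axis, 47 above the foot; z up, x along the side port.
- valve2_mid (a point): Another valve body, the same as valve1 (or absent: None); same point and axes.
- valve3_mid (a point): Another valve body, the same as valve1 (or absent: None); same point and axes.
- valve1_port (a point): Centre of the end face of valve1's side port.
- valve2_port (a point): Centre of the end face of valve2's side port.
- valve3_port (a point): Centre of the end face of valve3's side port.
- tray: Loose dark steel tray lying on the bench, outside 220 (its x) x 180 (its y) x 28 high, walls and floor 5 thick. Origin: centre of its underside.
- spanner: Bystander: a spanner lying on the bench.
- oil: Bystander: a white oil bottle, 56 dia x 150 high.
- jar: Bystander: a glass jar, 70 dia x 85 high.
- steel_block: Bystander: a bright steel block 60 x 45 x 30.
- driver: Bystander: a screwdriver lying on the bench.
- offcut: Bystander: a dark round bar offcut 32 dia x 110 lying on the bench.

How it is judged:
By the outcome, as a careful person would: the job done as asked, in the order asked, and still so for the second after the job is handed in, with the robot touching nothing.
Of valve1, valve2, valve3 only 2 to 3 are there at a start; the rules pass over those that are not, and their reading is None.
At some moment in a run one of tray may be knocked a few centimetres aside while the robot is not near it.
It also fails if it takes over 210 s, if anything falls off the work surface, if the arm or the gripper's body presses on something with over 40 N, if the wrist force passes 120 N, or if a joint passes its speed limit or range.

## Working session

There is one attempt and no reset: what is moved stays moved. The work goes in short steps, Python scripts to look and compute and a tool call to move; the robot and the scene stay as the last step left them, time stands still between calls to the robot, and variables do not carry over. Pictures are saved under pics/ and viewed, and the job is handed in when it is done.

Besides the shell and the picture viewer there is one more tool, called after ">>>" as name(argument=value, ...) on one line, values as JSON. move_arm: Moves the arm, as the interface text tells. Its arguments: {"type":"object","properties":{"deltas":{"type":"array","items":{"type":"array","items":{"type":"number"}}}},"required":["deltas"]}

```bash
ls -la; mkdir -p pics; python3 - <<'E'
from workcell import *
import cv2
print(get_obs())
for c in ["side","top","wrist"]:
    im=get_image(c); cv2.imwrite(f"pics/a_{c}.png",im)
    print(c,{k:v.tolist() if hasattr(v,'tolist') else v for k,v in calibration(c).items()})
E
```

```text
total 12
drwxr-xr-x  3 agent agent 4096 Dec  7 15:11 .
drwxr-xr-x 23 root  root  4096 Dec  7 15:11 ..
drwxr-xr-x  2 agent agent 4096 Dec  7 15:11 pics
{'t': 0.0, 'qpos': array([ 1.10697504e+00,  4.23821385e-01,  1.63069641e+00, -2.59767160e-05,
        1.08863649e+00, -1.90000057e-02]), 'qvel': array([ 3.27679477e-04, -1.30081308e-03,  3.83367129e-05, -7.06492110e-04,
        8.23929327e-04,  1.43203582e-03]), 'joint_torque': array([ 2.28366240e-03, -5.44634414e+01, -2.73668075e+01,  6.44754712e-02,
        2.26905226e-02, -1.26039499e-04]), 'ee_pos': array([268.6716108 , 563.69474753, 235.91133001]), 'orientation': array([-6.92881196e-01, -3.06387158e+00,  2.39024735e-03]), 'ft_force': array([ 0.97261043, -0.86849708, -0.00591402]), 'moment': array([-0.00634624, -0.01206123,  0.01526068]), 'width': 87.89700419364628}
side {'intrinsics': [[495.65685846050457, 0.0, 318.16899527734125], [0.0, 495.65685846050457, 202.1051691215532], [0.0, 0.0, 1.0]], 'distortion': [-0.06491866018496058, 0.0, 0.0, 0.0, 0.0], 'world_to_cam': [[0.8267469472570699, -0.5624953519268516, -0.00940554420558054,
[... 488 characters left out ...]
57393469215], [-0.9976584463712596, -0.01430148070534876, -0.06688117847137141, 537.3430316258148], [0.06719141580564074, -0.022440294300266533, -0.997487717635536, 1196.3110298108002], [0.0, 0.0, 0.0, 1.0]]}
wrist {'intrinsics': [[315.48831827091897, 0.0, 314.7460796608665], [0.0, 315.48831827091897, 196.32681403757326], [0.0, 0.0, 1.0]], 'distortion': [0.009326773558317143, 0.0, 0.0, 0.0, 0.0], 'hand_eye': [[0.001092439768715166, -0.9639862952822865, -0.26594967396724145, 72.20409417289287], [0.9999992999436307, 0.0011740060843121723, -0.0001477225797021269, -0.28235325165637537], [0.00045462907769505814, -0.2659493264094576, 0.9639869029684766, -148.22259782178298], [0.0, 0.0, 0.0, 1.0]]}
```

View pics/a_side.png

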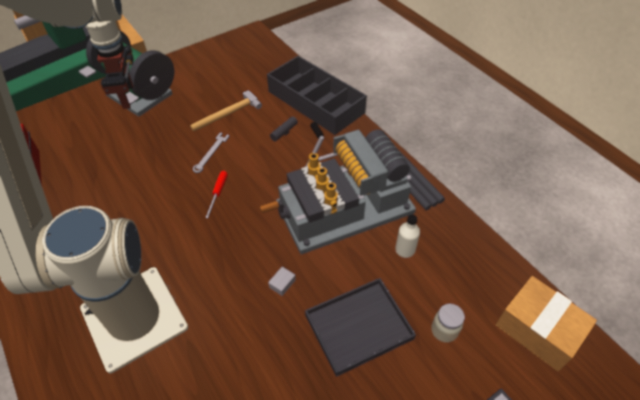

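View pics/a_top.png

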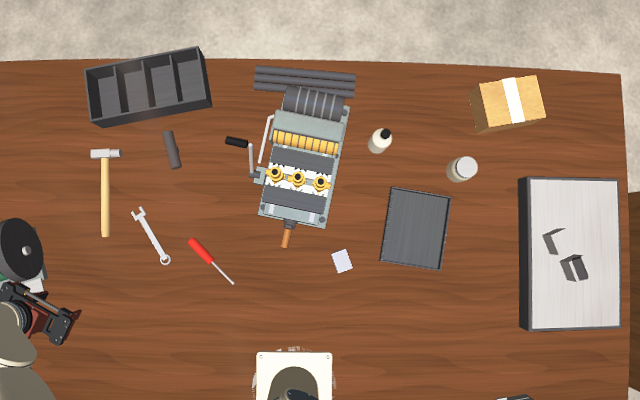

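View pics/a_wrist.png

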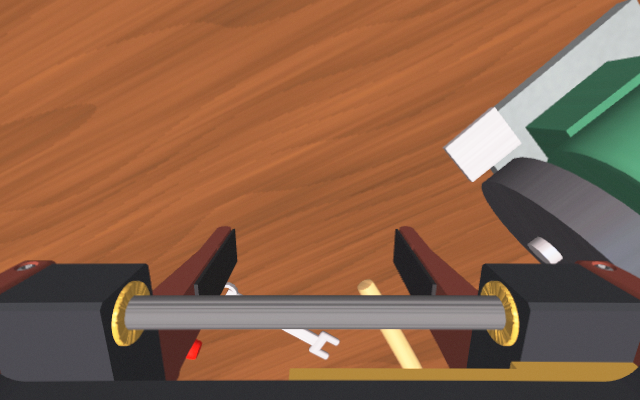

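```bash
python3 - <<'E'
from workcell import *
import numpy as np
for n in ["brush_vise","jaws","roller","crank_grip","screw_axis","lever_grip","valve1_mid","valve2_mid","valve3_mid","valve1_port","valve2_port","valve3_port","tray","spanner","oil","jar","steel_block","driver","offcut"]:
    for c in ["side","top"]:
        print(n,c,[(round(d['conf'],2),np.round(d['location'],0).tolist()) for d in place_of(c,n)][:4])
E
```

```text
brush_vise side [(0.96, [590.0, -7.0, 0.0])]
brush_vise top [(0.9, [593.0, -12.0, -2.0])]
jaws side [(0.75, [592.0, -7.0, 143.0])]
jaws top [(0.61, [646.0, -474.0, 1.0]), (0.6, [593.0, -6.0, 141.0])]
roller side [(0.76, [691.0, -28.0, 177.0]), (0.36, [470.0, -352.0, -0.0]), (0.17, [593.0, -5.0, 3.0])]
roller top [(0.82, [694.0, -22.0, 178.0])]
crank_grip side [(0.49, [590.0, -8.0, 158.0])]
crank_grip top [(0.72, [436.0, 26.0, 132.0])]
screw_axis side [(0.7, [446.0, 21.0, 81.0])]
screw_axis top [(0.9, [445.0, 25.0, 87.0])]
lever_grip side [(0.6, [591.0, -6.0, 154.0]), (0.53, [680.0, 154.0, 186.0])]
lever_grip top [(0.62, [682.0, 152.0, 183.0])]
valve1_mid side [(0.77, [604.0, 48.0, 156.0])]
valve1_mid top [(0.78, [602.0, 49.0, 158.0])]
valve2_mid side [(0.71, [642.0, -479.0, 0.0]), (0.53, [582.0, -60.0, 158.0])]
valve2_mid top [(0.64, [579.0, -65.0, 162.0]), (0.21, [372.0, -133.0, -2.0])]
valve3_mid side [(0.65, [587.0, -8.0, 156.0])]
valve3_mid top [(0.51, [593.0, -8.0, 155.0])]
valve1_port side [(0.61, [607.0, 75.0, 158.0])]
valve1_port top [(0.49, [611.0, 78.0, 155.0])]
valve2_port
[... 226 characters left out ...]
ray top [(0.95, [466.0, -350.0, 6.0])]
spanner side [(0.77, [433.0, 425.0, -0.0]), (0.4, [470.0, -350.0, -2.0])]
spanner top [(0.6, [436.0, 424.0, -1.0])]
oil side [(0.84, [718.0, -236.0, -4.0]), (0.21, [469.0, -350.0, -2.0])]
oil top [(0.79, [715.0, -235.0, -1.0]), (0.51, [582.0, -65.0, 159.0])]
jar side [(0.61, [644.0, -477.0, -1.0])]
jar top [(0.68, [648.0, -475.0, 2.0])]
steel_block side [(0.58, [373.0, -131.0, -0.0])]
steel_block top [(0.75, [377.0, -135.0, -2.0])]
driver side [(0.72, [363.0, 242.0, 2.0])]
driver top [(0.7, [364.0, 245.0, -1.0])]
offcut side [(0.59, [432.0, 423.0, 2.0]), (0.55, [690.0, 367.0, 0.0])]
offcut top [(0.85, [695.0, 370.0, -1.0]), (0.7, [694.0, -25.0, 176.0])]
```

```bash
cat > h.py <<'E'
from workcell import *
import numpy as np, cv2
from scipy.spatial.transform import Rotation as Rn
def wrap(a): return (a+np.pi/2)%np.pi-np.pi/2
def pose():
    o=get_obs(); return o, np.array(o['ee_pos']), Rn.from_rotvec(o['orientation']).as_matrix()
def yawy(R): return np.arctan2(R[1,1],R[0,1])  # azimuth of tool y
def plan(p,yaw=None,half=True):
    """target TCP p (mm world), yaw= azimuth of tool y. prints shift in tool axes (m) and roll"""
    o,t,R=pose(); d=R.T@(np.array(p)-t)/1000
    r=0
    if yaw is not None:
        r=-(yaw-yawy(R)); r=wrap(r) if half else (r+np.pi)%(2*np.pi)-np.pi
    print('now',np.round(t,1),'yawy',round(np.degrees(yawy(R)),2),'q',np.round(o['qpos'],2),'w',round(o['width'],1),'F',np.round(o['ft_force'],1),'t',round(o['t'],2))
    print('delta',np.round(d,4),'roll',round(r,4), 'q6 after ~',round(o['qpos'][5]+r,2))
S0=None
def world_to_cam(c):
    if c=='wrist':
        o,t,R=pose(); H=calibration(c)['hand_eye']; T=np.eye(4);T[:3,:3]=R;T[:3,3]=t
        return np.linalg.inv(T@np.array(H))
    return np.array(calibration(c)['world_to_cam'])
def proj(c,P,M=None):
    cal=calibration(c); M=world_to_cam(c) if M is None else M
    P=np.atleast_2d(P).astype(float)
    r,_=cv2.Rodrigues(M[:3,:3]); return cv2.projectPoints(P,r,M[:3,3],np.array(cal['intrinsics']),np.array(cal['distortion']))[0][:,0]
def ray(c,uv,M=None):
    cal=calibration(c); M=world_to_cam(c) if M is None else M
    u=cv2.undistortPoints(np.array([[uv]],float),np.array(cal['intrinsics']),np.array(cal['distortion']))[0,0]
    d=M[:3,:3].T@np.array([u[0],u[1],1]); return -M[:3,:3].T@M[:3,3], d/np.linalg.norm(d)
def onz(c,uv,z,M=None):
    o,d=ray(c,uv,M); return o+d*(z-o[2])/d[2]
E
python3 -c "
from h import *
o,t,R=pose();print(R.round(3))
plan([560,-20,380],np.radians(78))"
```

```text
[[-0.903  0.43  -0.   ]
 [ 0.43   0.903 -0.   ]
 [ 0.    -0.    -1.   ]]
now [268.9 564.2 236.7] yawy 64.51 q [ 1.11  0.42  1.63  0.    1.09 -0.02] w 87.8 F [-0.4  0.6 -1.2] t 2.05
delta [-0.5141 -0.4021 -0.1433] roll -0.2354 q6 after ~ -0.25
```

>>> move_arm(deltas=[[0,-0.015,-0.012,-0.035,0],[0,-0.04,-0.03,-0.07,0],[0,-0.07,-0.055,-0.1,0],[0,-0.1,-0.078,-0.12,0],[0,-0.13,-0.102,-0.143,0]])

```text
t: 2.47
ee_pos: [336.5, 427.7, 372.6]
orientation: [0.691, 3.064, 0.001]
ft_force: [-0.2, 0.1, 0.2]
width: 87.7
```

>>> move_arm(deltas=[[0,-0.032,-0.025,0,0],[0,-0.064,-0.05,0,0],[0,-0.096,-0.075,0,0],[0,-0.128,-0.1,0,0],[0,-0.16,-0.125,0,0]])

```text
t: 2.88
ee_pos: [427.2, 245.4, 371.6]
orientation: [0.692, 3.064, 0.001]
ft_force: [-0.1, 0.1, -0.4]
width: 87.6
```

>>> move_arm(deltas=[[0,-0.032,-0.025,0,-0.06],[0,-0.064,-0.05,0,-0.12],[0,-0.096,-0.075,0,-0.18],[0,-0.128,-0.1,0,-0.235],[0,-0.16,-0.125,0,-0.235]])

```text
t: 3.3
ee_pos: [517.9, 63.5, 371.6]
orientation: [0.324, 3.124, 0.0]
ft_force: [0.6, 1.2, -0.2]
width: 87.1
```

```bash
python3 -c "
from h import *
plan([560,-20,380],np.radians(78))"
```

```text
now [517.9  63.5 371.6] yawy 78.14 q [ 0.1   0.13  1.71  0.    1.3  -1.26] w 87.1 F [ 0.6  1.2 -0.2] t 3.3
delta [-0.0584 -0.0731 -0.0084] roll 0.0025 q6 after ~ -1.26
```

>>> move_arm(deltas=[[0,-0.025,-0.03,0,0],[0,-0.045,-0.06,0,0],[0,-0.058,-0.073,-0.008,0],[0,-0.058,-0.073,-0.008,0],[0,-0.058,-0.073,-0.008,0]])

```text
t: 3.72
ee_pos: [559.2, -18.5, 379.3]
orientation: [0.332, 3.124, 0.001]
ft_force: [0.3, 0.1, 0.1]
width: 87.9
```

```bash
python3 - <<'E'
from h import *
o,t,R=pose();print(t,np.degrees(yawy(R)),o['qvel'].round(3))
im=get_image('wrist');cv2.imwrite('pics/b_wrist.png',im)
for n in ["jaws","roller","crank_grip","screw_axis","lever_grip","valve1_mid","valve2_mid","valve3_mid","valve1_port","valve2_port","valve3_port"]:
    print(n,[(round(d['conf'],2),np.round(d['location'],0).tolist()) for d in place_of('wrist',n)][:4])
E
```

```text
[559.15257261 -18.52962227 379.26146305] 77.8618238555306 [ 0.038 -0.013  0.03   0.003 -0.001  0.006]
jaws [(0.82, [591.0, -6.0, 144.0]), (0.27, [591.0, 21.0, 158.0])]
roller [(0.64, [694.0, -26.0, 176.0])]
crank_grip [(0.89, [434.0, 25.0, 126.0])]
screw_axis []
lever_grip [(0.85, [676.0, 147.0, 183.0]), (0.56, [693.0, 370.0, -1.0])]
valve1_mid [(0.94, [602.0, 51.0, 162.0])]
valve2_mid [(0.68, [581.0, -66.0, 160.0])]
valve3_mid [(0.6, [593.0, -6.0, 154.0])]
valve1_port [(0.7, [616.0, 77.0, 155.0])]
valve2_port [(0.96, [576.0, -89.0, 156.0]), (0.5, [696.0, -25.0, 173.0]), (0.2, [580.0, -61.0, 158.0])]
valve3_port []
```

View pics/b_wrist.png

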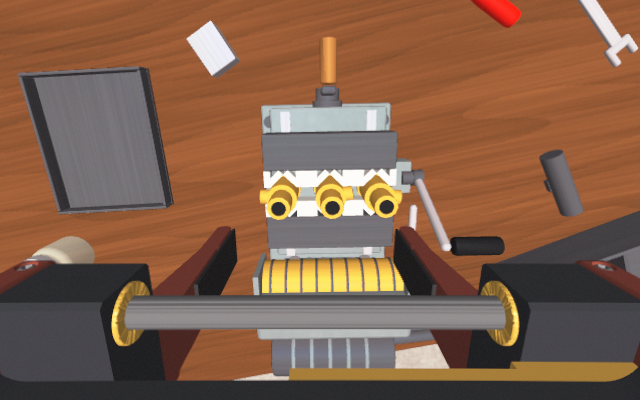

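```bash
python3 - <<'E'
from h import *
im=get_image('wrist')
c=im[150:260,220:430]; cv2.imwrite('pics/b_zoom.png',cv2.resize(c,None,fx=3.8,fy=3.8,interpolation=cv2.INTER_CUBIC))
im=get_image('top')
c=im[140:220,235:345]; cv2.imwrite('pics/b_topzoom.png',cv2.resize(c,None,fx=7,fy=7,interpolation=cv2.INTER_CUBIC))
from scipy.optimize import least_squares
D=[((0,0),(590,-7)),((0,0),(593,-12)),((0,0),(592,-7)),((0,0),(593,-6)),((0,0),(591,-6)),
((105,0),(691,-28)),((105,0),(694,-22)),((105,0),(694,-26)),((-150,0),(446,21)),((-150,0),(445,25)),((57,173),(680,154)),((57,173),(682,152)),((57,173),(676,147)),
((0,58),(604,48)),((0,58),(602,49)),((0,58),(602,51)),((0,-58),(582,-60)),((0,-58),(579,-65)),((0,-58),(581,-66)),((0,0),(587,-8)),((0,0),(593,-8)),((0,0),(593,-6))]
a=np.array([d[0] for d in D],float);b=np.array([d[1] for d in D],float)
def f(p):
    c,s=np.cos(p[2]),np.sin(p[2]);R=np.array([[c,-s],[s,c]])
    return ((a@R.T+p[:2])-b).ravel()
r=least_squares(f,[592,-8,-.2],loss='soft_l1',f_scale=3);print(r.x,np.degrees(r.x[2]));print(r.fun.reshape(-1,2).round(1).tolist())
for uv in [(279,207),(331,206),(385,205)]: print(onz('wrist',uv,204))
E
```

```text
[ 5.91488491e+02 -7.00798197e+00 -1.91271473e-01] -10.959048151094128
[[1.5, -0.0], [-1.5, 5.0], [-0.5, -0.0], [-1.5, -1.0], [0.5, -1.0], [3.6, 1.0], [0.6, -5.0], [0.6, -1.0], [-1.8, 0.5], [-0.8, -3.5], [0.3, -2.0], [-1.7, 0.0], [4.3, 5.0], [-1.5, 1.9], [0.5, 0.9], [0.5, -1.1], [-1.5, -4.0], [1.5, 1.0], [-0.5, 2.0], [4.5, 1.0], [-1.5, 1.0], [-1.5, -1.0]]
[579.08730361 -61.78046113 204.        ]
[589.54612352  -6.9496073  204.        ]
[600.41867818  49.85223182 204.        ]
```

View pics/b_zoom.png

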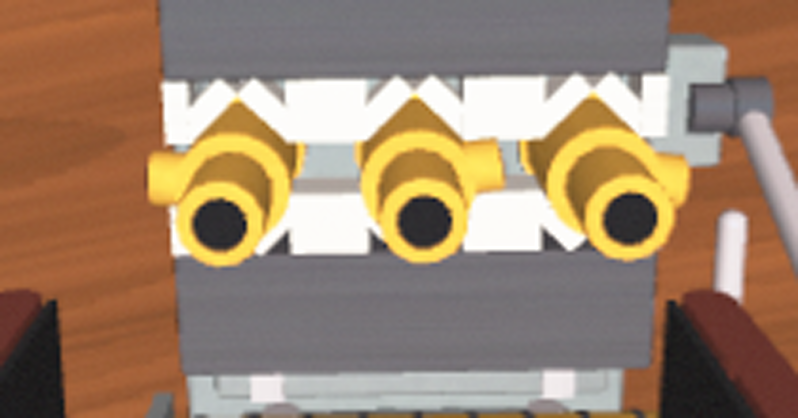

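View pics/b_topzoom.png

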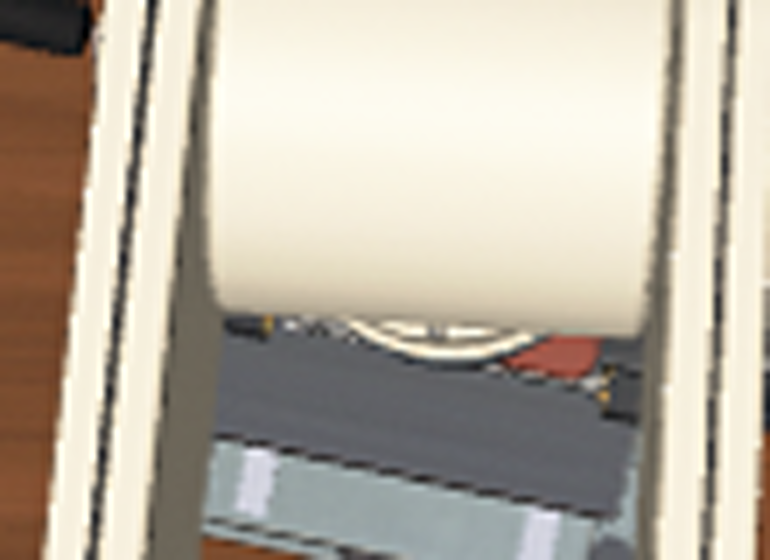

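```bash
python3 - <<'E'
from h import *
for uv in [(328,38),(328,84)]: print(onz('wrist',uv,127),onz('wrist',uv,117))
im=get_image('wrist')
c=im[20:150,250:410]; cv2.imwrite('pics/b_zoom2.png',cv2.resize(c,None,fx=4.5,fy=4.5,interpolation=cv2.INTER_CUBIC))
im=get_image('side')
c=im[120:260,240:420]; cv2.imwrite('pics/b_sidez.png',cv2.resize(c,None,fx=4.2,fy=4.2,interpolation=cv2.INTER_CUBIC))
E
```

```text
[413.87954633  28.04761759 127.        ] [412.02557724  28.82963064 117.        ]
[462.93304618  18.25180325 127.        ] [462.30394722  18.78921397 117.        ]
```

View pics/b_zoom2.png

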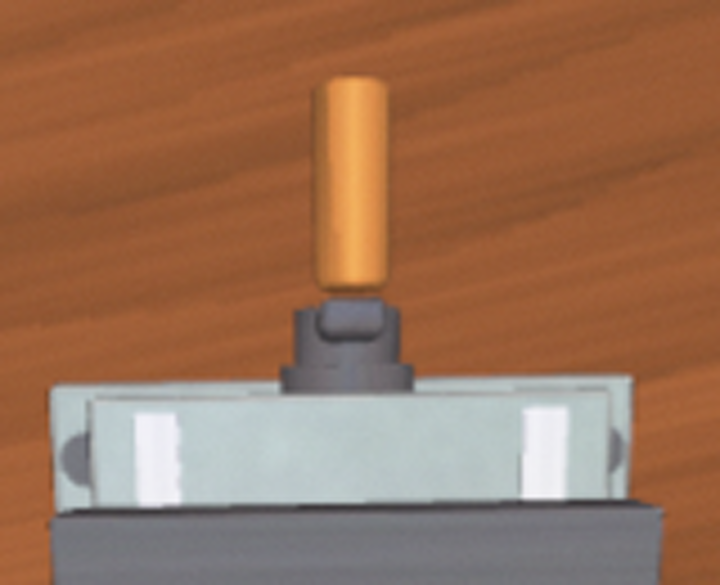

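View pics/b_sidez.png

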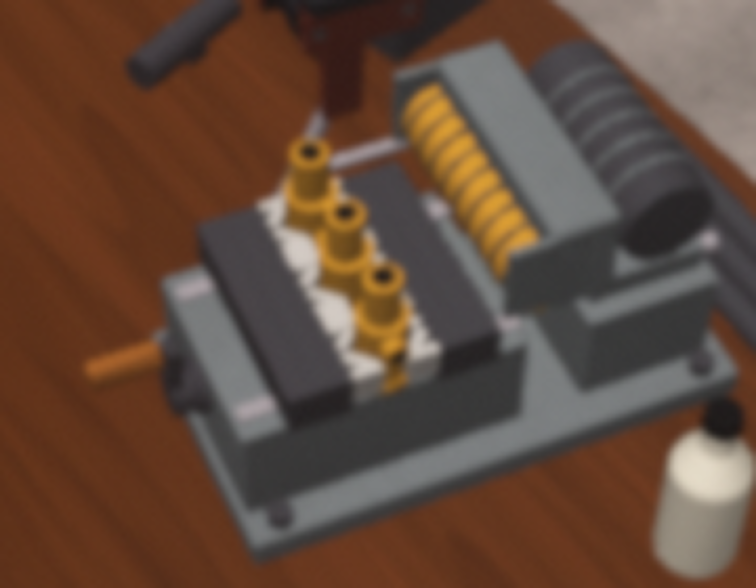

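```bash
python3 -c "
from h import *
plan([431.5,24.4,240],np.radians(79.1))"
```

```text
now [559.  -18.  379.2] yawy 77.98 q [-0.05  0.19  1.62 -0.    1.33 -1.41] w 87.6 F [ 0.6  0.1 -0. ] t 4.52
delta [0.1335 0.0149 0.1392] roll -0.0196 q6 after ~ -1.43
```

>>> move_arm(deltas=[[0,0.03,0.005,0.02,-0.02],[0,0.06,0.01,0.05,-0.02],[0,0.09,0.015,0.08,-0.02],[0,0.115,0.015,0.11,-0.02],[0,0.134,0.015,0.139,-0.02]])

```text
t: 4.93
ee_pos: [428.5, 25.1, 239.0]
orientation: [-0.297, -3.127, -0.0]
ft_force: [0.7, 0.2, -0.5]
width: 87.7
```

>>> move_arm(deltas=[[0,0,0,0,0],[0,0,0,0,0]])

```text
t: 5.1
ee_pos: [430.4, 24.7, 240.0]
orientation: [-0.297, -3.126, 0.001]
ft_force: [0.9, -0.1, 0.7]
width: 87.9
```

```bash
python3 - <<'E'
from h import *
plan([431.5,24.4,127],np.radians(79.1))
im=get_image('wrist');cv2.imwrite('pics/c_wrist.png',im)
for n in ["crank_grip","screw_axis","valve1_mid","valve2_mid","valve3_mid","valve1_port","valve2_port","valve3_port"]:
    print(n,[(round(d['conf'],2),np.round(d['location'],0).tolist()) for d in place_of('wrist',n)][:4])
E
```

```text
now [430.4  24.7 240. ] yawy 79.15 q [ 0.03  0.13  2.03 -0.    0.98 -1.35] w 87.9 F [ 0.9 -0.1  0.7] t 5.1
delta [-0.0013 -0.      0.113 ] roll 0.0009 q6 after ~ -1.35
crank_grip [(0.9, [439.0, 24.0, 126.0])]
screw_axis [(0.92, [440.0, 23.0, 84.0]), (0.7, [472.0, -344.0, -2.0])]
valve1_mid []
valve2_mid [(0.7, [580.0, -61.0, 159.0]), (0.7, [434.0, 22.0, 130.0])]
valve3_mid [(0.96, [590.0, -6.0, 155.0])]
valve1_port []
valve2_port [(0.72, [374.0, -130.0, 0.0]), (0.68, [577.0, -86.0, 159.0])]
valve3_port [(0.63, [590.0, 21.0, 156.0])]
```

View pics/c_wrist.png

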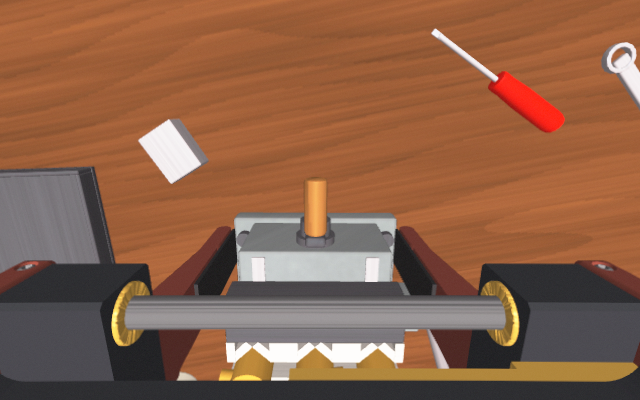

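>>> move_arm(deltas=[[0,-0.001,0,0.03,0],[0,-0.001,0,0.06,0],[0,-0.001,0,0.09,0],[0,-0.001,0,0.113,0],[0,-0.001,0,0.113,0]])

```text
t: 5.97
ee_pos: [429.5, 24.3, 124.0]
orientation: [-0.297, -3.121, 0.001]
ft_force: [-1.1, 0.3, 0.1]
width: 87.6
```

>>> move_arm(deltas=[[100,0,0,0,0],[160,0,0,0,0],[255,0,0,0,0],[255,0,0,0,0],[255,0,0,0,0]])

```text
t: 6.38
ee_pos: [432.8, 24.5, 128.4]
orientation: [0.297, 3.125, 0.0]
ft_force: [-0.5, 0.2, -0.8]
width: 58.1
```

>>> move_arm(deltas=[[255,0,0,0,0],[255,0,0,0,0],[255,0,0,0,0]])

```text
t: 6.63
ee_pos: [432.1, 24.5, 127.5]
orientation: [0.298, 3.127, 0.0]
ft_force: [-0.7, -0.5, -0.2]
width: 38.3
```

>>> move_arm(deltas=[[255,0,0,0,0],[255,0,0,0,0],[255,0,0,0,0],[255,0,0,0,0]])

```text
t: 6.97
ee_pos: [432.0, 24.7, 127.2]
orientation: [-0.298, -3.127, -0.001]
ft_force: [-0.2, 2.0, -0.2]
width: 19.3
```

```bash
python3 -c "
from h import *
plan([431.5,24.4,127],np.radians(79.1))"
```

```text
now [432.   24.7 127.2] yawy 79.11 q [ 0.03  0.33  2.12  0.    0.69 -1.35] w 19.3 F [-0.2  2.  -0.2] t 6.97
delta [ 0.0004 -0.0003  0.0002] roll 0.0001 q6 after ~ -1.35
```

>>> move_arm(deltas=[[255,0,0.0139,0.0022,0],[255,0,0.0265,0.0086,0],[255,0,0.0364,0.0185,0],[255,0,0.0428,0.0311,0],[255,0,0.045,0.045,0]])

```text
t: 7.38
ee_pos: [440.7, 69.1, 82.4]
orientation: [0.296, 3.127, -0.0]
ft_force: [-0.1, -8.1, 7.5]
width: 19.5
```

```bash
python3 - <<'E'
from h import *
plan([431.5,24.4,127],np.radians(79.1))
im=get_image('wrist');cv2.imwrite('pics/d_wrist.png',im)
E
```

```text
now [440.7  69.1  82.4] yawy 79.17 q [ 0.13  0.44  2.11 -0.    0.6  -1.25] w 19.5 F [-0.1 -8.1  7.5] t 7.38
delta [ 0.0006 -0.0457 -0.0446] roll 0.0012 q6 after ~ -1.25
```

View pics/d_wrist.png

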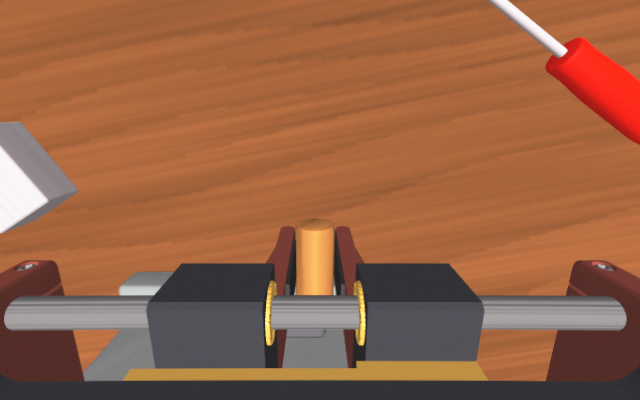

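Handle still held between the pads at (315,255); small force. Continuing.

>>> move_arm(deltas=[[255,0,-0.0022,0.0139,0],[255,0,-0.0086,0.0265,0],[255,0,-0.0185,0.0364,0],[255,0,-0.0311,0.0428,0],[255,0,-0.045,0.045,0]])

```text
t: 7.85
ee_pos: [432.2, 24.7, 36.9]
orientation: [0.297, 3.127, 0.001]
ft_force: [-0.1, 9.1, 13.0]
width: 19.3
```

>>> move_arm(deltas=[[255,0,-0.0139,-0.0022,0],[255,0,-0.0265,-0.0086,0],[255,0,-0.0307,-0.0121,0],[255,0,-0.0307,-0.0121,0]])

```text
t: 8.18
ee_pos: [426.0, -6.1, 49.8]
orientation: [-0.299, -3.127, -0.0]
ft_force: [-2.1, -0.2, 6.5]
width: 19.2
```

```bash
python3 - <<'E'
from h import *
plan([431.5,24.4,127],np.radians(79.1))
im=get_image('wrist');cv2.imwrite('pics/e_wrist.png',im)
E
```

```text
now [426.   -6.1  49.8] yawy 79.06 q [-0.04  0.49  2.16  0.    0.49 -1.42] w 19.2 F [-2.1 -0.2  6.5] t 8.18
delta [ 0.0004  0.031  -0.0772] roll -0.0007 q6 after ~ -1.42
```

View pics/e_wrist.png

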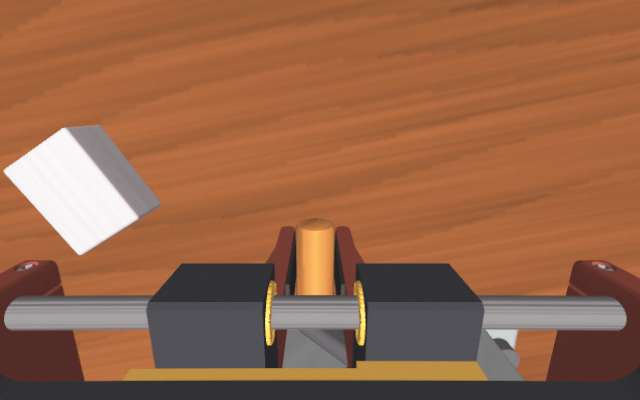

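>>> move_arm(deltas=[[100,0,0,0,0],[100,0,0,0,0],[100,0,0,0,0],[100,0,0,-0.02,0],[100,0,0,-0.05,0]])

```text
t: 8.65
ee_pos: [424.4, -5.5, 97.9]
orientation: [-0.297, -3.122, 0.001]
ft_force: [0.4, 0.1, -0.0]
width: 49.1
```

>>> move_arm(deltas=[[100,0,0,-0.04,0],[100,0,0,-0.08,0],[100,0,0,-0.12,0],[100,0,0,-0.16,0],[100,0,0,-0.2,0]])

```text
t: 9.07
ee_pos: [425.6, -5.6, 301.3]
orientation: [0.297, 3.127, -0.0]
ft_force: [0.6, 0.4, 0.2]
width: 53.5
```

```bash
python3 - <<'E'
from h import *
plan([515,-35,300],np.radians(79.1))
E
```

```text
now [425.6  -5.6 301.3] yawy 79.14 q [-0.04  0.04  1.98 -0.    1.13 -1.42] w 53.5 F [0.6 0.4 0.2] t 9.07
delta [-0.0933 -0.012   0.0014] roll 0.0007 q6 after ~ -1.42
```

>>> move_arm(deltas=[[60,-0.035,0.003,0,0],[60,-0.07,0.006,0,0],[60,-0.11,0.01,0,0],[60,-0.15,0.014,0,0],[60,-0.15,0.018,0,0]])

```text
t: 9.48
ee_pos: [582.6, -17.1, 298.7]
orientation: [0.298, 3.124, -0.0]
ft_force: [-0.1, -0.4, -0.5]
width: 66.7
```

>>> move_arm(deltas=[[60,0,0,0,0],[60,0,0,0,0]])

```text
t: 9.65
ee_pos: [575.9, -16.1, 298.3]
orientation: [-0.297, -3.125, 0.0]
ft_force: [-1.1, 0.7, 0.1]
width: 67.1
```

```bash
python3 - <<'E'
from h import *
plan([585,-10,300],np.radians(79.1))
im=get_image('wrist');cv2.imwrite('pics/f_wrist.png',im)
for n in ["valve1_mid","valve2_mid","valve3_mid","valve1_port","valve2_port","valve3_port"]:
    print(n,[(round(d['conf'],2),np.round(d['location'],0).tolist()) for d in place_of('wrist',n)][:4])
c=im[90:290,180:440]; cv2.imwrite('pics/f_z.png',cv2.resize(c,None,fx=3,fy=3,interpolation=cv2.INTER_CUBIC))
E
```

```text
now [575.9 -16.1 298.3] yawy 79.15 q [-0.05  0.29  1.68 -0.    1.18 -1.43] w 67.1 F [-1.1  0.7  0.1] t 9.65
delta [-0.0078  0.0077 -0.0017] roll 0.0009 q6 after ~ -1.43
valve1_mid [(0.93, [599.0, 48.0, 160.0])]
valve2_mid [(0.61, [579.0, -63.0, 160.0])]
valve3_mid [(0.87, [594.0, -7.0, 156.0]), (0.24, [718.0, -232.0, -0.0])]
valve1_port [(0.72, [617.0, 73.0, 154.0]), (0.32, [590.0, -8.0, 155.0])]
valve2_port [(0.8, [573.0, -91.0, 158.0])]
valve3_port [(0.64, [590.0, 20.0, 157.0])]
```

View pics/f_z.png

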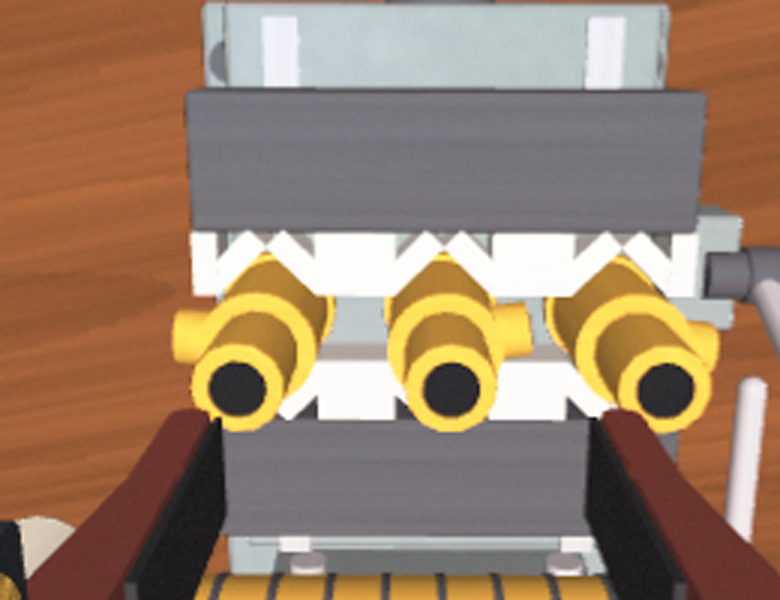

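```bash
python3 - <<'E'
from h import *
A=[onz('wrist',uv,204) for uv in [(258.7,219.2),(330.3,219.3),(402.3,219.8)]]
P=[onz('wrist',uv,156) for uv in [(239.3,202.3),(355.7,200),(418.3,205)]]
for a,p in zip(A,P):
    d=p-a; print(a.round(1),p.round(1),np.hypot(d[0],d[1]).round(1),np.degrees(np.arctan2(d[1],d[0])).round(1))
d=A[2]-A[0];print(np.degrees(np.arctan2(d[1],d[0])),np.linalg.norm(d), sum(A)/3)
# overlay predicted ports for candidate angles
for a in A: print(proj('wrist',[a[0],a[1],168]).round(1))
E
```

```text
[581.9 -64.5 204. ] [576.7 -90.9 156. ] 26.9 -101.2
[593.   -6.9 204. ] [595.5  19.8 156. ] 26.8 84.7
[604.5  50.9 204. ] [611.8  78.4 156. ] 28.5 75.1
78.94046262298987 117.5346112970428 [593.1565194   -6.85579306 204.        ]
[[265.3 206.2]]
[[328.5 206.3]]
[[391.9 206.7]]
```

>>> move_arm(deltas=[[115,-0.002,0.009,0,0],[115,-0.002,0.009,0,0],[115,-0.002,0.009,0,0],[115,-0.002,0.009,0,0]])

```text
t: 10.33
ee_pos: [580.6, -7.6, 299.3]
orientation: [-0.297, -3.127, 0.0]
ft_force: [0.1, 0.0, 0.8]
width: 48.8
```

```bash
python3 - <<'E'
from h import *
plan([592,-7,188],np.radians(79))
im=get_image('wrist')
c=im[90:290,180:440]; cv2.imwrite('pics/g_z.png',cv2.resize(c,None,fx=3,fy=3,interpolation=cv2.INTER_CUBIC))
E
```

```text
now [580.6  -7.6 299.3] yawy 79.16 q [-0.03  0.29  1.67 -0.    1.18 -1.42] w 48.8 F [0.1 0.  0.8] t 10.33
delta [-0.0111  0.0028  0.1113] roll 0.0027 q6 after ~ -1.41
```

View pics/g_z.png

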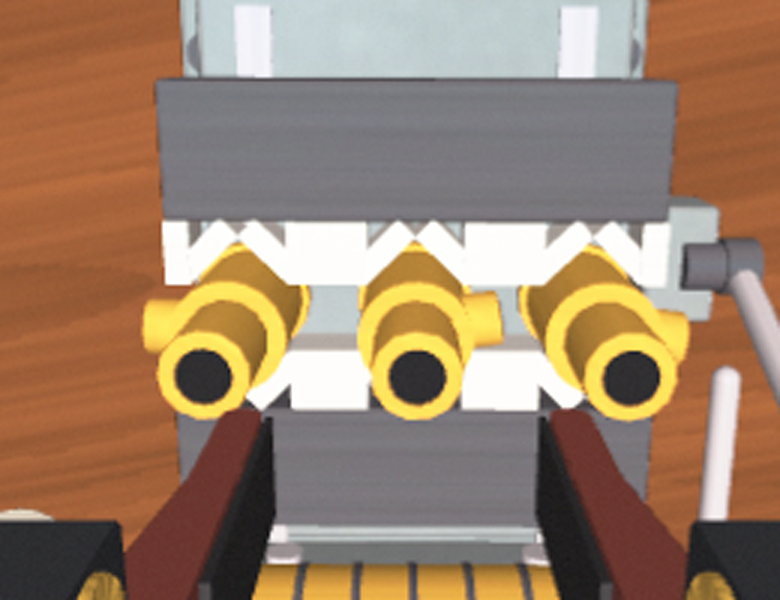

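```bash
python3 - <<'E'
from h import *
A=[onz('wrist',(180+u/3,90+v/3),204) for u,v in [(203,376),(416,376),(631,377)]]
P=[onz('wrist',(180+u/3,90+v/3),156) for u,v in [(147,325),(496,320),(685,336)]]
for a,p in zip(A,P):
    d=p-a; print(a.round(1),p.round(1),np.hypot(d[0],d[1]).round(1),np.degrees(np.arctan2(d[1],d[0])).round(1))
d=A[2]-A[0];print(np.degrees(np.arctan2(d[1],d[0])),np.linalg.norm(d), sum(A)/3)
plan(sum(A)/3-[0,0,17],np.radians(79))
E
```

```text
[580.9 -63.8 204. ] [575.  -90.9 156. ] 27.7 -102.5
[591.8  -7.1 204. ] [594.2  19.1 156. ] 26.2 84.6
[603.   50.2 204. ] [610.8  77.7 156. ] 28.7 74.1
79.06611586223848 116.1149492644408 [591.89888619  -6.90337731 204.        ]
now [580.6  -7.7 299.3] yawy 79.14 q [-0.03  0.29  1.67 -0.    1.18 -1.42] w 48.3 F [0.2 0.3 0.3] t 10.38
delta [-0.011   0.003   0.1123] roll 0.0025 q6 after ~ -1.41
```

>>> move_arm(deltas=[[115,-0.011,0.003,0.02,0],[115,-0.011,0.003,0.05,0],[115,-0.011,0.003,0.08,0],[115,-0.011,0.003,0.1,0],[115,-0.011,0.003,0.112,0]])

```text
t: 10.8
ee_pos: [590.5, -7.0, 184.6]
orientation: [-0.297, -3.124, 0.0]
ft_force: [-0.1, 0.5, -0.8]
width: 48.2
```

>>> move_arm(deltas=[[115,0,0,0,0],[115,0,0,0,0],[255,0,0,0,0],[255,0,0,0,0],[255,0,0,0,0]])

```text
t: 11.22
ee_pos: [592.8, -7.0, 188.8]
orientation: [0.297, 3.125, 0.0]
ft_force: [0.1, 0.1, 0.1]
width: 32.0
```

>>> move_arm(deltas=[[255,0,0,0,0],[255,0,0,0,0]])

```text
t: 11.38
ee_pos: [592.6, -6.9, 188.4]
orientation: [0.298, 3.126, 0.0]
ft_force: [0.2, -0.0, 5.1]
width: 25.5
```

```bash
python3 - <<'E'
from h import *
plan([591.9,-6.9,187],np.radians(79))
E
```

```text
now [592.6  -6.9 188.4] yawy 79.12 q [-0.03  0.43  1.74  0.    0.96 -1.41] w 25.5 F [ 0.2 -0.   5.1] t 11.38
delta [ 0.0007 -0.0001  0.0014] roll 0.0021 q6 after ~ -1.41
```

>>> move_arm(deltas=[[255,0,0,0,0.11],[255,0,0,0,0.22],[255,0,0,0,0.33],[255,0,0,0,0.44],[255,0,0,0,0.55]])

```text
t: 11.8
ee_pos: [592.7, -7.5, 188.5]
orientation: [1.142, 2.924, -0.0]
ft_force: [-0.3, -2.6, 5.6]
width: 25.3
```

>>> move_arm(deltas=[[255,0,0,0,0.11],[255,0,0,0,0.22],[255,0,0,0,0.33],[255,0,0,0,0.44],[255,0,0,0,0.55]])

```text
t: 12.22
ee_pos: [592.4, -7.5, 188.4]
orientation: [1.894, 2.505, 0.0]
ft_force: [-1.7, -1.7, 6.9]
width: 25.3
```

>>> move_arm(deltas=[[255,0,0,0,0.11],[255,0,0,0,0.22],[255,0,0,0,0.33],[255,0,0,0,0.44],[255,0,0,0,0.568]])

```text
t: 12.63
ee_pos: [592.1, -7.3, 188.4]
orientation: [2.518, 1.878, 0.0]
ft_force: [-2.1, -0.7, 6.2]
width: 25.5
```

>>> move_arm(deltas=[[255,0,0,0,0],[255,0,0,0,0]])

```text
t: 12.8
ee_pos: [592.3, -7.2, 188.4]
orientation: [2.513, 1.883, 0.001]
ft_force: [-1.5, -0.4, 5.8]
width: 25.6
```

```bash
python3 - <<'E'
from h import *
plan([591.9,-6.9,187],np.radians(79))
im=get_image('wrist');cv2.imwrite('pics/h_w.png',im)
im=get_image('side')[120:230,260:400];cv2.imwrite('pics/h_s.png',cv2.resize(im,None,fx=5,fy=5,interpolation=cv2.INTER_CUBIC))
E
```

```text
now [592.3  -7.2 188.4] yawy -16.31 q [-0.03  0.43  1.74 -0.    0.97  0.25] w 25.6 F [-1.5 -0.4  5.8] t 12.8
delta [ 0.0001 -0.0005  0.0014] roll 1.4781 q6 after ~ 1.73
```

View pics/h_w.png

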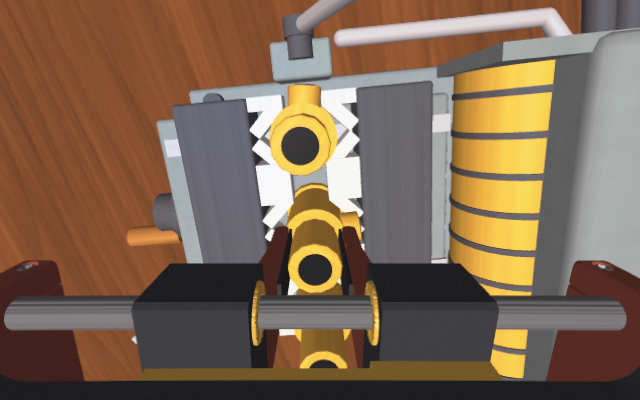

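View pics/h_s.png

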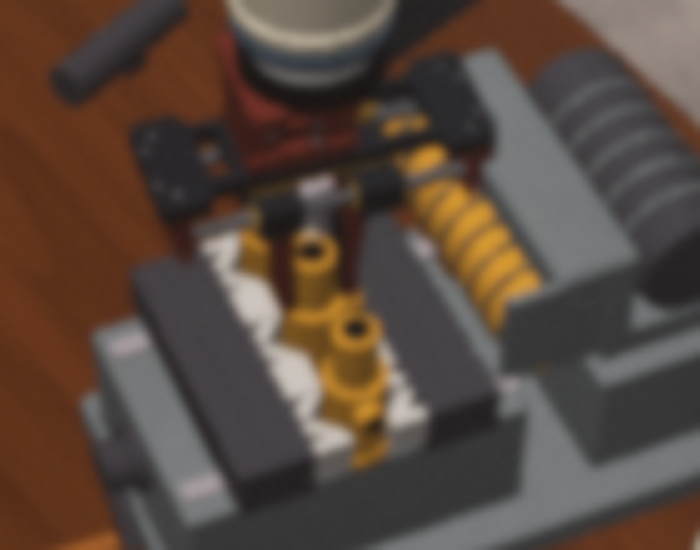

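>>> move_arm(deltas=[[115,0,0,0,0],[115,0,0,0,0],[115,0,0,0,0],[115,0,0,-0.03,0],[115,0,0,-0.06,0]])

```text
t: 13.32
ee_pos: [590.4, -6.9, 246.0]
orientation: [-2.511, -1.883, 0.006]
ft_force: [1.2, -0.1, 0.2]
width: 47.9
```

```bash
python3 - <<'E'
from h import *
plan([580.9,-63.8,250],np.radians(-11))
E
```

```text
now [590.4  -6.9 246. ] yawy -16.27 q [-0.03  0.36  1.7  -0.    1.09  0.25] w 47.9 F [ 1.2 -0.1  0.2] t 13.32
delta [-0.0573  0.0068 -0.0039] roll -0.092 q6 after ~ 0.16
```

>>> move_arm(deltas=[[115,-0.03,0.003,0,-0.05],[115,-0.057,0.005,0,-0.092],[115,-0.057,0.005,0,-0.092],[115,-0.057,0.005,0,-0.092],[115,-0.057,0.005,0,-0.092]])

```text
t: 13.73
ee_pos: [580.7, -62.9, 247.1]
orientation: [-2.425, -1.996, 0.0]
ft_force: [0.4, 0.4, 0.3]
width: 48.6
```

```bash
python3 - <<'E'
from h import *
plan([580.9,-63.8,187],np.radians(-11))
im=get_image('wrist');cv2.imwrite('pics/i_w.png',im)
E
```

```text
now [580.7 -62.9 247.1] yawy -11.07 q [-0.13  0.35  1.71  0.    1.08  0.06] w 48.6 F [0.4 0.4 0.3] t 13.73
delta [-0.0009  0.0004  0.0601] roll -0.0013 q6 after ~ 0.06
```

View pics/i_w.png

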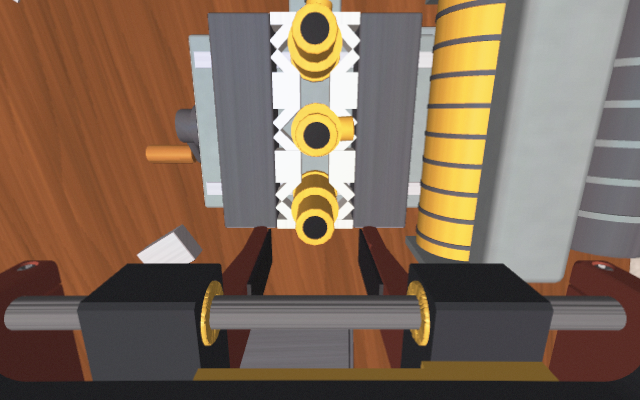

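>>> move_arm(deltas=[[115,-0.0005,0,0.02,0],[115,-0.0005,0,0.045,0],[115,-0.0005,0,0.06,0],[115,-0.0005,0,0.06,0],[115,-0.0005,0,0.06,0]])

```text
t: 14.2
ee_pos: [580.3, -62.7, 186.6]
orientation: [-2.422, -1.998, 0.002]
ft_force: [0.1, -0.3, -0.0]
width: 48.2
```

>>> move_arm(deltas=[[255,0,0,0,0],[255,0,0,0,0],[255,0,0,0,0],[255,0,0,0,0],[255,0,0,0,0]])

```text
t: 14.62
ee_pos: [581.1, -63.6, 188.3]
orientation: [2.423, 1.997, 0.002]
ft_force: [-0.2, 0.2, 4.1]
width: 25.4
```

```bash
python3 - <<'E'
from h import *
plan([580.9,-63.8,187],np.radians(-11))
E
```

```text
now [581.1 -63.6 188.3] yawy -11.01 q [-0.13  0.42  1.76  0.    0.96  0.06] w 25.4 F [-0.2  0.2  4.1] t 14.62
delta [-0.0002 -0.0002  0.0013] roll -0.0001 q6 after ~ 0.06
```

Turn +90.9° (roll −1.587).

>>> move_arm(deltas=[[255,0,0,0,-0.11],[255,0,0,0,-0.22],[255,0,0,0,-0.33],[255,0,0,0,-0.44],[255,0,0,0,-0.55]])

```text
t: 15.03
ee_pos: [581.8, -64.0, 188.2]
orientation: [1.782, 2.584, 0.002]
ft_force: [2.2, -0.4, 1.3]
width: 25.4
```

>>> move_arm(deltas=[[255,0,0,0,-0.11],[255,0,0,0,-0.22],[255,0,0,0,-0.33],[255,0,0,0,-0.44],[255,0,0,0,-0.55]])

```text
t: 15.45
ee_pos: [581.9, -63.7, 188.3]
orientation: [1.014, 2.97, 0.001]
ft_force: [2.5, 1.2, 0.9]
width: 25.8
```

>>> move_arm(deltas=[[255,0,0,0,-0.11],[255,0,0,0,-0.22],[255,0,0,0,-0.33],[255,0,0,0,-0.44],[255,0,0,0,-0.487]])

```text
t: 15.87
ee_pos: [581.9, -63.5, 188.3]
orientation: [0.268, 3.127, 0.001]
ft_force: [1.2, 0.6, 1.8]
width: 25.6
```

>>> move_arm(deltas=[[255,0,0,0,0],[255,0,0,0,0]])

```text
t: 16.03
ee_pos: [581.7, -63.6, 188.2]
orientation: [0.279, 3.127, 0.0]
ft_force: [1.4, 0.4, 4.7]
width: 25.9
```

```bash
python3 - <<'E'
from h import *
plan([580.9,-63.8,187],np.radians(80))
E
```

```text
now [581.7 -63.6 188.2] yawy 79.81 q [-0.13  0.42  1.76  0.    0.96 -1.52] w 25.9 F [1.4 0.4 4.7] t 16.03
delta [ 0.0007 -0.0004  0.0012] roll -0.0032 q6 after ~ -1.53
```

>>> move_arm(deltas=[[120,0,0,0,0],[120,0,0,0,0],[120,0,0,0,0],[120,0,0,-0.03,0],[120,0,0,-0.06,0]])

```text
t: 16.45
ee_pos: [578.7, -63.5, 245.8]
orientation: [-0.276, -3.123, -0.0]
ft_force: [1.7, -0.2, 0.5]
width: 46.5
```

>>> move_arm(deltas=[[120,0,0.03,0,0],[120,0,0.06,0,0.014],[120,0,0.09,0,0.014],[120,0,0.116,0,0.014],[120,0,0.116,0,0.014]])

```text
t: 16.87
ee_pos: [601.1, 54.3, 247.0]
orientation: [-0.294, -3.127, -0.001]
ft_force: [0.3, -0.5, -0.5]
width: 46.5
```

>>> move_arm(deltas=[[120,0,0,0,0],[120,0,0,0,0]])

```text
t: 17.03
ee_pos: [600.5, 50.2, 246.9]
orientation: [-0.297, -3.126, 0.001]
ft_force: [0.1, -0.2, -0.1]
width: 46.7
```

```bash
python3 - <<'E'
from h import *
plan([603,50.2,187],np.radians(79))
im=get_image('wrist');cv2.imwrite('pics/j_w.png',im)
E
```

```text
now [600.5  50.2 246.9] yawy 79.14 q [ 0.06  0.38  1.67 -0.    1.09 -1.32] w 46.7 F [ 0.1 -0.2 -0.1] t 17.03
delta [-0.0026  0.0005  0.0599] roll 0.0024 q6 after ~ -1.31
```

View pics/j_w.png

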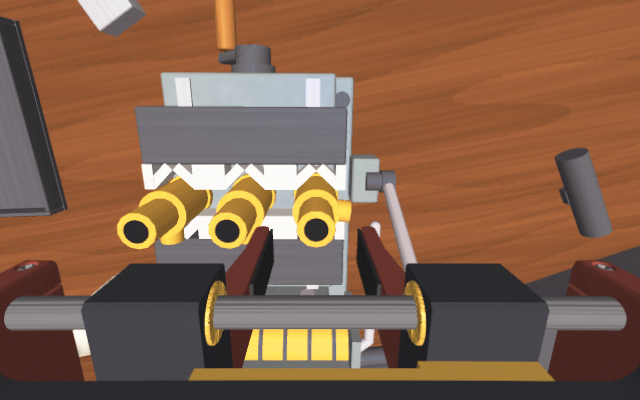

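```bash
python3 - <<'E'
from h import *
im=get_image('wrist')
c=im[150:270,250:410]; cv2.imwrite('pics/j_z.png',cv2.resize(c,None,fx=4.8,fy=4.8,interpolation=cv2.INTER_CUBIC))
E
```

```text
(no output)
```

View pics/j_z.png

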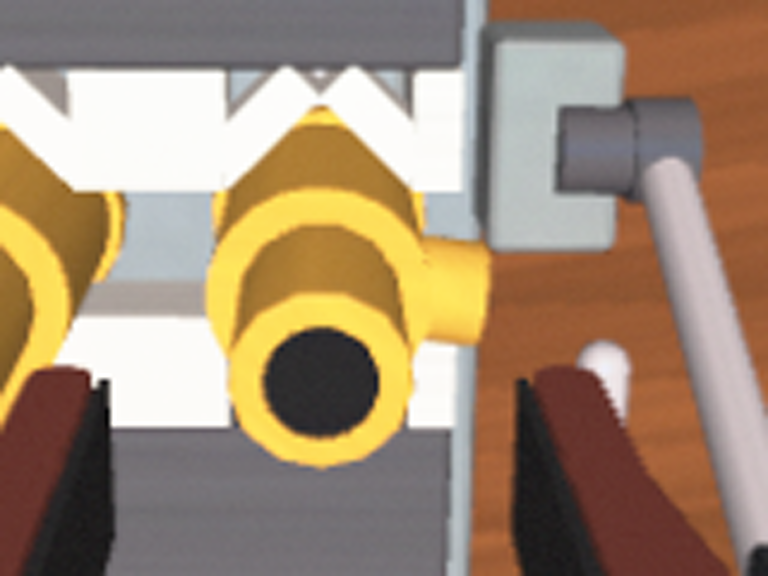

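```bash
python3 - <<'E'
from h import *
f=lambda u,v:(250+(u+.5)/4.8-.5,150+(v+.5)/4.8-.5)
a=onz('wrist',f(321,380),204);p=onz('wrist',f(486,293),156);d=p-a
print(a,p,np.hypot(d[0],d[1]),np.degrees(np.arctan2(d[1],d[0])))
plan([a[0],a[1],187],np.radians(79))
E
```

```text
[602.87989983  49.80385326 204.        ] [611.27913594  76.30994026 156.        ] 27.80503219562868 72.41765782502013
now [600.6  49.6 247.1] yawy 79.06 q [ 0.06  0.38  1.67 -0.    1.09 -1.32] w 46.6 F [0.5 0.8 0.2] t 17.13
delta [-0.0023  0.0007  0.0601] roll 0.0011 q6 after ~ -1.32
```

>>> move_arm(deltas=[[120,-0.002,0.0005,0.02,0],[120,-0.002,0.0005,0.045,0],[120,-0.002,0.0005,0.06,0],[120,-0.002,0.0005,0.06,0],[120,-0.002,0.0005,0.06,0]])

```text
t: 17.55
ee_pos: [602.5, 49.7, 186.8]
orientation: [-0.3, -3.125, 0.001]
ft_force: [1.1, 0.0, 0.7]
width: 46.5
```

>>> move_arm(deltas=[[255,0,0,0,0],[255,0,0,0,0],[255,0,0,0,0],[255,0,0,0,0],[255,0,0,0,0]])

```text
t: 17.97
ee_pos: [603.6, 50.6, 188.4]
orientation: [0.297, 3.126, 0.0]
ft_force: [0.1, -1.5, 4.1]
width: 25.5
```

>>> move_arm(deltas=[[255,0,0,0,0.11],[255,0,0,0,0.22],[255,0,0,0,0.33],[255,0,0,0,0.44],[255,0,0,0,0.55]])

```text
t: 18.38
ee_pos: [603.8, 51.1, 188.4]
orientation: [1.143, 2.925, 0.002]
ft_force: [0.4, 1.1, 3.3]
width: 25.7
```

>>> move_arm(deltas=[[255,0,0,0,0.11],[255,0,0,0,0.22],[255,0,0,0,0.33],[255,0,0,0,0.44],[255,0,0,0,0.55]])

```text
t: 18.8
ee_pos: [603.7, 51.1, 188.4]
orientation: [1.894, 2.505, 0.002]
ft_force: [-0.8, 1.4, 5.8]
width: 25.2
```

>>> move_arm(deltas=[[255,0,0,0,0.11],[255,0,0,0,0.22],[255,0,0,0,0.33],[255,0,0,0,0.375],[255,0,0,0,0.375]])

```text
t: 19.22
ee_pos: [603.2, 51.2, 188.5]
orientation: [2.326, 2.112, 0.002]
ft_force: [-2.0, 0.9, 6.2]
width: 25.6
```

```bash
python3 - <<'E'
from h import *
plan([603,50.2,187],np.radians(-5.5))
E
```

```text
now [603.2  51.2 188.5] yawy -5.52 q [0.06 0.45 1.71 0.   0.98 0.16] w 25.6 F [-2.   0.9  6.2] t 19.22
delta [-0.001  -0.0002  0.0015] roll -0.0004 q6 after ~ 0.16
```

>>> move_arm(deltas=[[120,0,0,0,0],[120,0,0,0,0],[120,0,0,0,0],[120,0,0,-0.03,0],[120,0,0,-0.07,0]])

```text
t: 19.63
ee_pos: [600.5, 50.5, 254.3]
orientation: [-2.319, -2.111, 0.01]
ft_force: [0.5, 0.5, -0.9]
width: 46.2
```

>>> move_arm(deltas=[[60,0,0,-0.03,-0.11],[60,0,0,-0.06,-0.22],[60,0,0,-0.06,-0.33],[60,0,0,-0.06,-0.44],[60,0,0,-0.06,-0.55]])

```text
t: 20.05
ee_pos: [603.2, 50.7, 318.1]
orientation: [1.654, 2.67, 0.001]
ft_force: [0.7, -0.0, -0.4]
width: 67.1
```

>>> move_arm(deltas=[[60,0,0,0,-0.11],[60,0,0,0,-0.22],[60,0,0,0,-0.33],[60,0,0,0,-0.44],[60,0,0,0,-0.55]])

```text
t: 20.47
ee_pos: [602.9, 50.7, 317.1]
orientation: [-0.867, -3.019, 0.0]
ft_force: [0.5, 1.1, 0.8]
width: 67.3
```

```bash
python3 - <<'E'
from h import *
plan([662.7,-20.6,320],np.radians(79.05))
E
```

```text
now [602.9  50.7 317.1] yawy 57.96 q [ 0.06  0.31  1.6  -0.    1.23 -0.95] w 67.3 F [0.5 1.1 0.8] t 20.47
delta [-0.0885 -0.0287 -0.0029] roll -0.3681 q6 after ~ -1.32
```

>>> move_arm(deltas=[[60,-0.025,-0.01,0,-0.1],[60,-0.05,-0.02,0,-0.2],[60,-0.07,-0.028,0,-0.3],[60,-0.088,-0.0285,0,-0.375],[60,-0.088,-0.0285,0,-0.375]])

```text
t: 20.88
ee_pos: [663.9, -22.6, 316.8]
orientation: [0.296, 3.127, -0.001]
ft_force: [-0.7, 0.1, -0.1]
width: 67.0
```

>>> move_arm(deltas=[[60,0,0,0,0],[60,0,0,0,0],[60,0,0,0,0],[60,0,0,0,0]])

```text
t: 21.22
ee_pos: [661.5, -19.7, 317.5]
orientation: [-0.298, -3.127, -0.0]
ft_force: [0.4, 1.2, 0.2]
width: 67.3
```

```bash
python3 - <<'E'
from h import *
plan([662.7,-20.6,320],np.radians(79.05))
im=get_image('wrist');cv2.imwrite('pics/k_w.png',im)
c=im[40:190,200:430]; cv2.imwrite('pics/k_z.png',cv2.resize(c,None,fx=3.4,fy=3.4,interpolation=cv2.INTER_CUBIC))
E
```

```text
now [661.5 -19.7 317.5] yawy 79.13 q [-0.05  0.4   1.47  0.    1.27 -1.43] w 67.3 F [0.4 1.2 0.2] t 21.22
delta [-0.0013 -0.0007 -0.0025] roll 0.0013 q6 after ~ -1.43
```

View pics/k_w.png

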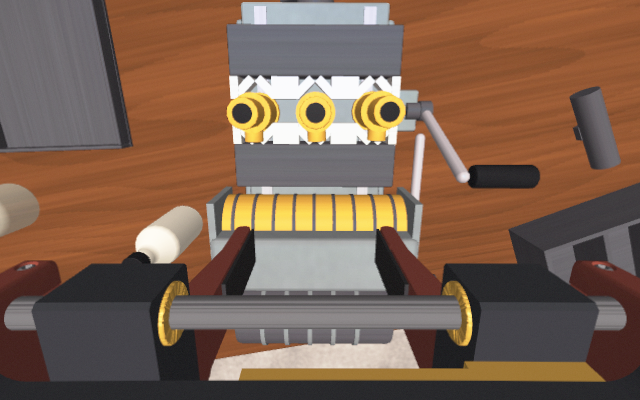

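View pics/k_z.png

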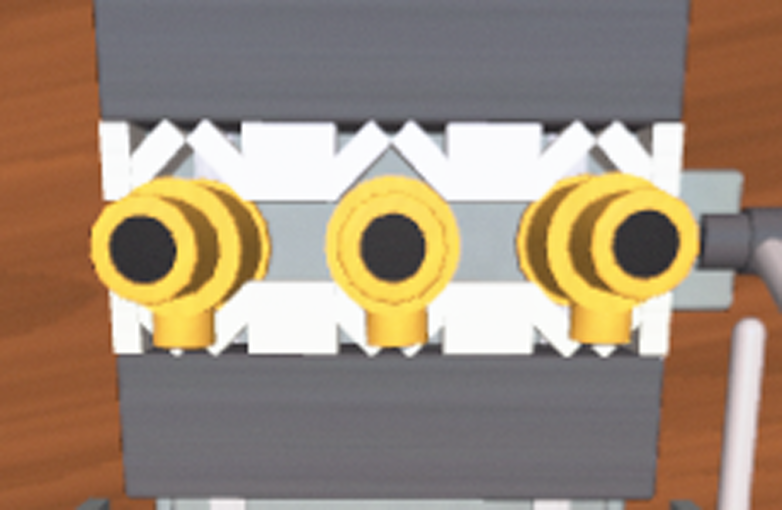

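```bash
python3 - <<'E'
from h import *
s=3.4;f=lambda u,v:(200+(u+.5)/s-.5,40+(v+.5)/s-.5)
A=[onz('wrist',f(u,v),204) for u,v in [(143,249),(392.5,248),(645,244)]]
P=[onz('wrist',f(u,v),156) for u,v in [(183.5,345),(397,345),(601,343)]]
for a,p in zip(A,P):
    d=p-a; print(a.round(1),p.round(1),np.hypot(d[0],d[1]).round(1),np.degrees(np.arctan2(d[1],d[0])).round(1))
for n in ["valve1","valve2","valve3"]:
  for q in ['_mid','_port']:
    print(n+q,[(round(d['conf'],2),np.round(d['location'],1).tolist()) for d in place_of('wrist',n+q)][:4])
d=A[2]-A[0];print(np.degrees(np.arctan2(d[1],d[0]))-90,np.linalg.norm(d))
E
```

```text
[582.3 -64.6 204. ] [608.7 -70.5 156. ] 27.0 -12.6
[593.1  -6.8 204. ] [620.1 -10.6 156. ] 27.3 -8.0
[603.4  51.7 204. ] [630.5  46.7 156. ] 27.6 -10.5
valve1_mid [(0.88, [603.9, 50.2, 158.0])]
valve1_port [(0.86, [634.7, 46.7, 156.3])]
valve2_mid []
valve2_port [(0.7, [609.9, -69.3, 155.8])]
valve3_mid [(0.91, [590.1, -7.9, 157.9])]
valve3_port [(0.95, [617.7, -11.7, 159.4])]
-10.25122970521943 118.25735964839267
```

```bash
python3 - <<'E'
from h import *
plan([592.4,-6.9,187],np.radians(79.1))
E
```

```text
now [662.  -20.3 317.4] yawy 79.13 q [-0.05  0.4   1.47 -0.    1.27 -1.43] w 67.2 F [ 0.6 -0.8  0.6] t 21.57
delta [0.0709 0.     0.1304] roll 0.0005 q6 after ~ -1.43
```

>>> move_arm(deltas=[[115,0.03,0,0.0,0],[115,0.06,0,0.03,0],[115,0.07,0,0.06,0],[115,0.07,0,0.06,0],[115,0.07,0,0.06,0]])

```text
t: 21.98
ee_pos: [592.8, -7.2, 256.9]
orientation: [-0.297, -3.125, 0.0]
ft_force: [0.9, -0.0, -0.3]
width: 48.4
```

```bash
python3 - <<'E'
from h import *
plan([592.4,-6.9,187],np.radians(79.1))
E
```

```text
now [592.8  -7.2 256.9] yawy 79.13 q [-0.03  0.35  1.68 -0.    1.11 -1.41] w 48.4 F [ 0.9 -0.  -0.3] t 21.98
delta [0.0002 0.0002 0.0699] roll 0.0006 q6 after ~ -1.41
```

>>> move_arm(deltas=[[115,0,0,0.03,0],[115,0,0,0.06,0],[115,0,0,0.07,0],[115,0,0,0.07,0],[115,0,0,0.07,0]])

```text
t: 22.4
ee_pos: [594.9, -7.4, 188.6]
orientation: [0.298, 3.126, 0.0]
ft_force: [-0.0, 0.1, 0.8]
width: 48.1
```

>>> move_arm(deltas=[[255,0,0,0,0],[255,0,0,0,0],[255,0,0,0,0],[255,0,0,0,0],[255,0,0,0,0]])

```text
t: 22.82
ee_pos: [594.1, -7.1, 188.5]
orientation: [0.297, 3.125, 0.0]
ft_force: [-0.0, 0.4, 4.7]
width: 25.8
```

>>> move_arm(deltas=[[255,0,0,0,0.052],[255,0,0,0,0.052],[255,0,0,0,0.052]])

```text
t: 23.07
ee_pos: [594.3, -7.4, 188.4]
orientation: [0.377, 3.116, 0.0]
ft_force: [1.6, -0.9, 5.4]
width: 25.6
```

>>> move_arm(deltas=[[115,0,0,0,0],[115,0,0,0,0],[115,0,0,0,0],[115,0,0,-0.035,0],[115,0,0,-0.07,0]])

```text
t: 23.48
ee_pos: [591.4, -7.2, 255.6]
orientation: [-0.377, -3.112, 0.001]
ft_force: [0.5, -0.3, 0.4]
width: 47.7
```

```bash
python3 - <<'E'
from h import *
plan([425.9,-6.0,210],np.radians(79.1))
E
```

```text
now [591.4  -7.2 255.6] yawy 76.17 q [-0.03  0.36  1.69  0.    1.11 -1.36] w 47.7 F [ 0.5 -0.3  0.4] t 23.48
delta [ 0.1607 -0.0383  0.0467] roll -0.0511 q6 after ~ -1.41
```

>>> move_arm(deltas=[[100,0.04,-0.01,0,0],[100,0.08,-0.02,0,-0.051],[100,0.12,-0.03,0,-0.051],[100,0.16,-0.038,0,-0.051],[100,0.16,-0.038,0,-0.051]])

```text
t: 23.9
ee_pos: [420.3, -5.5, 255.5]
orientation: [-0.298, -3.119, 0.001]
ft_force: [0.5, 0.8, -0.4]
width: 53.4
```

>>> move_arm(deltas=[[100,0,0,0,0],[100,0,0,0,0],[100,0,0,0,0]])

```text
t: 24.15
ee_pos: [430.4, -5.9, 257.7]
orientation: [0.299, 3.126, 0.0]
ft_force: [0.6, 0.7, 0.2]
width: 53.2
```

```bash
python3 - <<'E'
from h import *
plan([425.9,-6.0,49.5],np.radians(79.1))
im=get_image('wrist');cv2.imwrite('pics/l_w.png',im)
E
```

```text
now [430.4  -5.9 257.7] yawy 79.08 q [-0.04  0.1   2.02 -0.    1.02 -1.42] w 53.2 F [0.6 0.7 0.2] t 24.15
delta [ 0.0046 -0.001   0.2082] roll -0.0004 q6 after ~ -1.42
```

View pics/l_w.png

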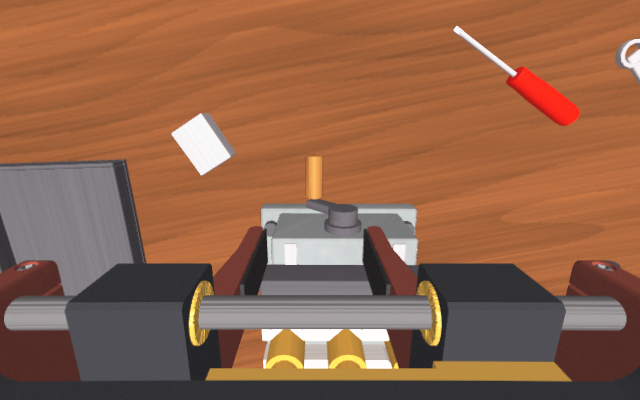

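>>> move_arm(deltas=[[100,0.0035,-0.001,0.04,0],[100,0.0035,-0.001,0.08,0],[100,0.0035,-0.001,0.12,0],[100,0.0035,-0.001,0.15,0],[100,0.0035,-0.001,0.17,0]])

```text
t: 24.62
ee_pos: [424.8, -6.1, 84.2]
orientation: [-0.299, -3.124, 0.0]
ft_force: [0.3, 0.4, 0.7]
width: 53.1
```

```bash
python3 - <<'E'
from h import *
plan([425.9,-6.0,49.5],np.radians(79.1))
E
```

```text
now [424.8  -6.1  84.2] yawy 79.07 q [-0.04  0.41  2.15  0.    0.58 -1.42] w 53.1 F [0.3 0.4 0.7] t 24.62
delta [-0.0012  0.0003  0.0347] roll -0.0005 q6 after ~ -1.42
```

>>> move_arm(deltas=[[100,0,0,0.02,0],[100,0,0,0.037,0],[100,0,0,0.037,0],[160,0,0,0.037,0],[255,0,0,0.037,0]])

```text
t: 25.03
ee_pos: [426.1, -6.2, 50.6]
orientation: [0.299, 3.127, 0.0]
ft_force: [0.0, -0.8, 1.0]
width: 43.7
```

>>> move_arm(deltas=[[255,0,0,0,0],[255,0,0,0,0],[255,0,0,0,0],[255,0,0,0,0]])

```text
t: 25.37
ee_pos: [425.9, -6.1, 51.0]
orientation: [0.299, 3.126, 0.0]
ft_force: [0.1, 1.1, 1.5]
width: 19.1
```

```bash
python3 - <<'E'
from h import *
plan([431.7,24.5,127],np.radians(79.1))
E
```

```text
now [425.9  -6.1  51. ] yawy 79.06 q [-0.04  0.49  2.16  0.    0.49 -1.42] w 19.1 F [0.1 1.1 1.5] t 25.37
delta [-0.      0.0312 -0.076 ] roll -0.0007 q6 after ~ -1.42
```

>>> move_arm(deltas=[[255,0,0.0117,0.0079,0],[255,0,0.0252,0.0118,0],[255,0,0.0393,0.0113,0],[255,0,0.0525,0.0065,0],[255,0,0.0636,-0.0022,0]])

```text
t: 25.78
ee_pos: [437.9, 56.5, 52.2]
orientation: [0.299, 3.127, -0.001]
ft_force: [5.2, -6.9, -7.6]
width: 19.3
```

>>> move_arm(deltas=[[255,0,0.0079,-0.0117,0],[255,0,0.0118,-0.0252,0],[255,0,0.0113,-0.0393,0],[255,0,0.0065,-0.0525,0],[255,0,-0.0022,-0.0636,0]])

```text
t: 26.2
ee_pos: [437.7, 54.8, 116.9]
orientation: [0.298, 3.125, 0.001]
ft_force: [5.0, -1.4, -15.8]
width: 19.1
```

>>> move_arm(deltas=[[255,0,-0.0117,-0.0079,0],[255,0,-0.0229,-0.0114,0],[255,0,-0.0307,-0.0121,0],[255,0,-0.0307,-0.0121,0]])

```text
t: 26.53
ee_pos: [431.7, 24.5, 128.6]
orientation: [0.303, 3.125, 0.004]
ft_force: [2.2, 7.1, -4.1]
width: 19.0
```

```bash
python3 - <<'E'
from h import *
plan([431.7,24.5,127],np.radians(79.1))
E
```

```text
now [431.7  24.5 128.6] yawy 78.92 q [ 0.03  0.33  2.12  0.    0.69 -1.35] w 19.0 F [ 2.2  7.1 -4.1] t 26.53
delta [-0.      0.      0.0016] roll -0.0031 q6 after ~ -1.36
```

Push a little past to the stop.

>>> move_arm(deltas=[[255,0,-0.002,0,0],[255,0,-0.004,0,0],[255,0,-0.004,0,0]])

```text
t: 26.78
ee_pos: [431.6, 23.6, 128.7]
orientation: [0.305, 3.124, 0.011]
ft_force: [4.2, 32.1, -5.3]
width: 19.4
```

>>> move_arm(deltas=[[255,0,-0.003,0,0],[255,0,-0.003,0,0],[255,0,-0.003,0,0]])

```text
t: 27.03
ee_pos: [431.4, 22.9, 129.0]
orientation: [0.307, 3.123, 0.016]
ft_force: [4.0, 50.4, -4.2]
width: 19.5
```

>>> move_arm(deltas=[[255,0,0.007,0,0],[255,0,0.007,0,0],[100,0,0.007,0,0],[60,0,0.007,0,0],[60,0,0.007,0,0]])

```text
t: 27.45
ee_pos: [431.0, 24.0, 128.5]
orientation: [0.299, 3.127, -0.0]
ft_force: [-0.2, -0.3, -0.1]
width: 35.6
```

>>> move_arm(deltas=[[60,0,0,0,0],[60,0,0,-0.03,0],[60,0,0,-0.07,0],[60,0,0,-0.11,0],[60,0,0,-0.15,0]])

```text
t: 27.87
ee_pos: [430.3, 23.7, 279.8]
orientation: [-0.3, -3.126, 0.0]
ft_force: [0.9, -0.1, -0.7]
width: 66.7
```

```bash
python3 - <<'E'
from h import *
plan([662.7,-20.6,320],np.radians(79.05))
im=get_image('wrist');cv2.imwrite('pics/m_w.png',im)
E
```

```text
now [430.3  23.7 279.8] yawy 79.04 q [ 0.03  0.07  1.99 -0.    1.08 -1.35] w 66.7 F [ 0.9 -0.1 -0.7] t 27.87
delta [-0.2365  0.0007 -0.0405] roll -0.0002 q6 after ~ -1.35
```

View pics/m_w.png

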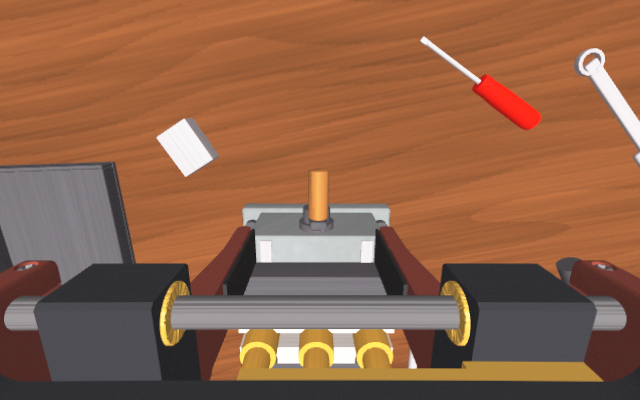

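>>> move_arm(deltas=[[60,-0.04,0,-0.02,0],[60,-0.08,0,-0.04,0],[60,-0.12,0,-0.04,0],[60,-0.16,0,-0.04,0],[60,-0.2,0,-0.04,0]])

```text
t: 28.33
ee_pos: [628.7, -14.7, 318.6]
orientation: [0.3, 3.126, -0.0]
ft_force: [0.7, 0.2, 0.7]
width: 66.8
```

>>> move_arm(deltas=[[60,-0.036,0,0,0],[60,-0.036,0,0,0],[60,-0.036,0,0,0],[60,-0.036,0,0,0],[60,-0.036,0,0,0]])

```text
t: 28.75
ee_pos: [661.0, -20.6, 318.1]
orientation: [-0.299, -3.126, 0.0]
ft_force: [0.4, -0.3, 0.2]
width: 67.2
```

```bash
python3 - <<'E'
from h import *
plan([662.7,-20.6,320],np.radians(79.05))
im=get_image('wrist');cv2.imwrite('pics/n_w.png',im)
c=im[40:190,200:430]; cv2.imwrite('pics/n_z.png',cv2.resize(c,None,fx=3.4,fy=3.4,interpolation=cv2.INTER_CUBIC))
for n in ["valve1_port","valve2_port","valve3_port","lever_grip"]:
    print(n,[(round(d['conf'],2),np.round(d['location'],1).tolist()) for d in place_of('wrist',n)][:4])
E
```

```text
now [661.  -20.6 318.1] yawy 79.06 q [-0.05  0.4   1.47  0.    1.27 -1.43] w 67.2 F [ 0.4 -0.3  0.2] t 28.75
delta [-0.0016  0.0003 -0.0019] roll 0.0003 q6 after ~ -1.43
valve1_port [(0.6, [634.8, 42.6, 156.1])]
valve2_port [(0.74, [633.1, 45.1, 155.3]), (0.7, [607.6, -69.2, 158.5])]
valve3_port [(0.78, [617.7, -12.9, 158.6])]
lever_grip [(0.95, [677.8, 149.9, 183.9]), (0.27, [690.9, 365.7, -3.5])]
```

View pics/n_w.png

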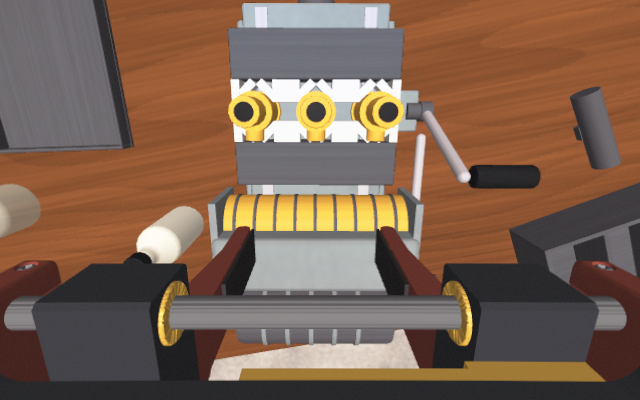

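View pics/n_z.png

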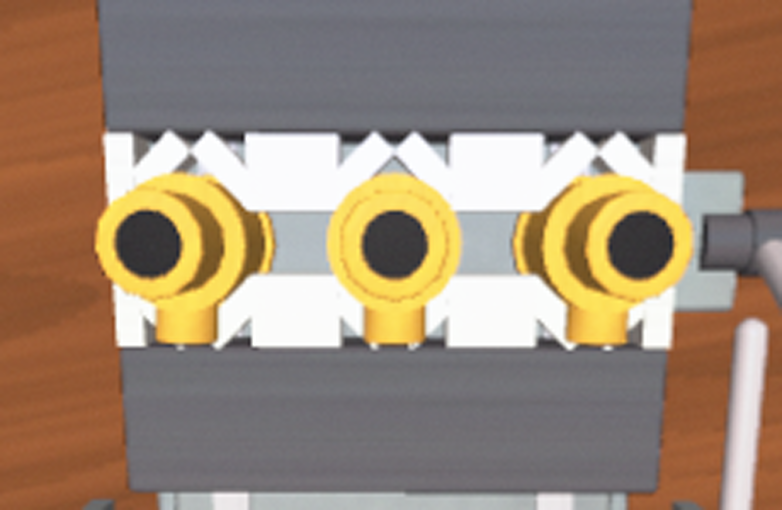

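```bash
python3 - <<'E'
from h import *
s=3.4;f=lambda u,v:(200+(u+.5)/s-.5,40+(v+.5)/s-.5)
A=[onz('wrist',f(u,v),204) for u,v in [(149,243),(394,243.5),(641,245)]]
P=[onz('wrist',f(u,v),156) for u,v in [(186.5,342),(394.5,343),(597,341)]]
for a,p in zip(A,P):
    d=p-a; print(a.round(1),p.round(1),np.hypot(d[0],d[1]).round(1),np.degrees(np.arctan2(d[1],d[0])).round(1))
d=A[2]-A[0];print(np.degrees(np.arctan2(d[1],d[0]))-90,np.linalg.norm(d))
E
```

```text
[581.4 -63.8 204. ] [608.3 -70.4 156. ] 27.7 -13.7
[592.4  -7.  204. ] [619.8 -11.9 156. ] 27.8 -10.3
[603.8  50.4 204. ] [630.2  45.2 156. ] 26.9 -11.2
-11.080864337319525 116.39018892979286
```

>>> move_arm(deltas=[[60,0,0.03,0,0.11],[60,0,0.06,0,0.22],[60,0,0.09,0,0.33],[60,0,0.12,0,0.44],[60,0,0.15,0,0.55]])

```text
t: 29.42
ee_pos: [690.6, 128.0, 318.7]
orientation: [1.145, 2.925, 0.0]
ft_force: [-0.6, -0.1, 0.8]
width: 66.6
```

>>> move_arm(deltas=[[60,0,0,0,0.11],[60,0,0,0,0.22],[60,0,0,0,0.33],[60,0,0,0,0.44],[60,0,0,0,0.55]])

```text
t: 29.83
ee_pos: [690.4, 126.9, 318.5]
orientation: [1.896, 2.505, 0.0]
ft_force: [-0.5, -0.5, 0.3]
width: 67.0
```

>>> move_arm(deltas=[[60,0,0,0,0.11],[60,0,0,0,0.22],[60,0,0,0,0.33],[60,0,0,0,0.44],[60,0,0,0,0.472]])

```text
t: 30.25
ee_pos: [690.5, 126.7, 318.6]
orientation: [2.43, 1.991, 0.0]
ft_force: [-0.3, 0.1, -0.6]
width: 67.1
```

```bash
python3 - <<'E'
from h import *
plan([681,152,250],np.radians(-11))
im=get_image('wrist');cv2.imwrite('pics/o_w.png',im)
for n in ["lever_grip"]:
  for c in ['wrist','side']:
    print(n,[(round(d['conf'],2),np.round(d['location'],1).tolist()) for d in place_of(c,n)][:4])
E
```

```text
now [690.5 126.7 318.6] yawy -11.32 q [ 0.16  0.47  1.37 -0.    1.31  0.36] w 67.1 F [-0.3  0.1 -0.6] t 30.25
delta [ 0.0229 -0.0143  0.0686] roll -0.0056 q6 after ~ 0.36
lever_grip [(0.57, [677.0, 151.8, 184.7]), (0.45, [603.4, 47.1, 158.9])]
lever_grip [(0.45, [590.2, -6.3, 145.6])]
```

View pics/o_w.png

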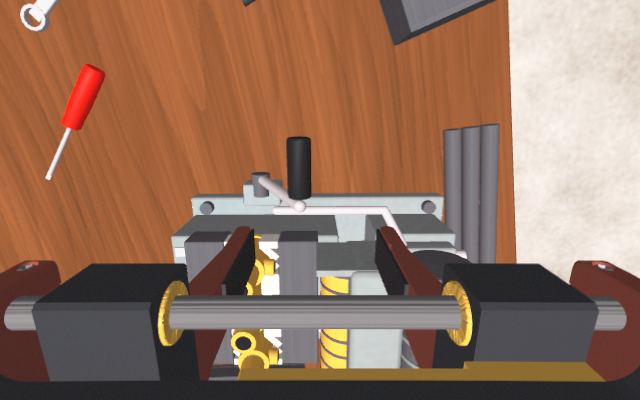

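```bash
python3 - <<'E'
from h import *
p=[onz('wrist',uv,182.4) for uv in [(299.5,139),(299.5,195)]];print(p)
m=(p[0]+p[1])/2;print(m)
plan([m[0],m[1],250],np.radians(-11))
E
```

```text
[array([686.40492587, 174.9518932 , 182.4       ]), array([676.01158721, 124.32545332, 182.4       ])]
[681.20825654 149.63867326 182.4       ]
now [690.5 126.7 318.5] yawy -10.92 q [ 0.16  0.47  1.37 -0.    1.31  0.36] w 66.9 F [ 0.7 -0.3 -1.1] t 30.4
delta [ 0.0208 -0.0135  0.0685] roll 0.0014 q6 after ~ 0.36
```

>>> move_arm(deltas=[[60,0.022,-0.0135,0.03,0],[60,0.022,-0.0135,0.06,0],[60,0.022,-0.0135,0.07,0],[60,0.022,-0.0135,0.07,0],[60,0.022,-0.0135,0.07,0]])

```text
t: 30.82
ee_pos: [681.9, 150.5, 248.5]
orientation: [-2.424, -1.999, 0.001]
ft_force: [-0.0, -1.0, 0.5]
width: 67.4
```

```bash
python3 - <<'E'
from h import *
plan([681,151,182.4],np.radians(-11))
im=get_image('wrist');cv2.imwrite('pics/p_w.png',im)
E
```

```text
now [681.9 150.5 248.5] yawy -10.98 q [ 0.2   0.52  1.44 -0.    1.18  0.39] w 67.4 F [-0.  -1.   0.5] t 30.82
delta [ 0.0003 -0.001   0.0661] roll 0.0004 q6 after ~ 0.39
```

View pics/p_w.png

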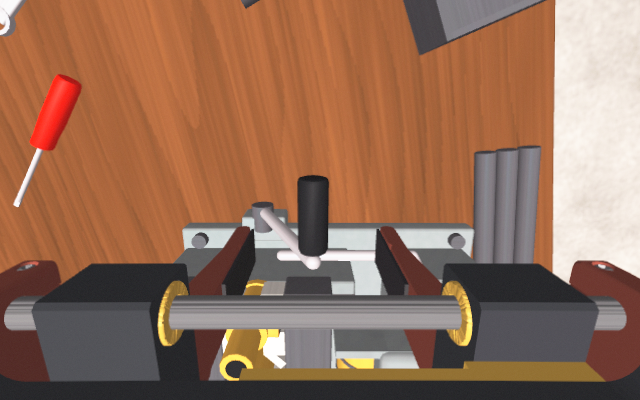

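>>> move_arm(deltas=[[60,0,-0.001,0.025,0],[60,0,-0.001,0.05,0],[60,0,-0.001,0.066,0],[60,0,-0.001,0.066,0],[160,0,-0.001,0.066,0]])

```text
t: 31.28
ee_pos: [681.5, 150.7, 183.4]
orientation: [2.424, 1.998, 0.001]
ft_force: [0.6, 0.0, 0.4]
width: 63.6
```

>>> move_arm(deltas=[[255,0,0,0,0],[255,0,0,0,0],[255,0,0,0,0],[255,0,0,0,0],[255,0,0,0,0]])

```text
t: 31.7
ee_pos: [681.0, 151.0, 183.1]
orientation: [2.424, 1.998, 0.002]
ft_force: [0.2, -0.2, 0.3]
width: 30.7
```

>>> move_arm(deltas=[[255,0,0,0,0],[255,0,0,0,0]])

```text
t: 31.87
ee_pos: [680.6, 151.1, 182.5]
orientation: [-2.424, -1.998, 0.0]
ft_force: [-1.5, 0.1, 2.2]
width: 21.3
```

>>> move_arm(deltas=[[255,0,-0.0109,-0.0045,0],[255,0,-0.0221,-0.008,0],[255,0,-0.0336,-0.0106,0],[255,0,-0.0453,-0.0121,0],[255,0,-0.057,-0.0127,0]])

```text
t: 32.28
ee_pos: [623.5, 162.2, 195.3]
orientation: [2.424, 1.998, 0.001]
ft_force: [3.6, 1.5, -3.9]
width: 21.1
```

>>> move_arm(deltas=[[255,0,-0.0118,0.0005,0],[255,0,-0.0234,0.0021,0],[255,0,-0.0349,0.0046,0],[255,0,-0.0462,0.0081,0],[255,0,-0.0565,0.0124,0]])

```text
t: 32.7
ee_pos: [568.1, 173.0, 182.5]
orientation: [2.424, 1.998, 0.001]
ft_force: [6.7, 1.1, -3.0]
width: 21.4
```

>>> move_arm(deltas=[[255,0,-0.002,0.001,0],[255,0,-0.004,0.002,0],[255,0,-0.004,0.002,0]])

```text
t: 32.95
ee_pos: [568.1, 173.3, 182.3]
orientation: [2.42, 1.996, 0.01]
ft_force: [12.1, -3.0, 1.0]
width: 21.7
```

```bash
python3 - <<'E'
from h import *
plan([569,172.6,182.4],np.radians(-11))
im=get_image('wrist');cv2.imwrite('pics/q_w.png',im)
im=get_image('side')[100:250,240:440];cv2.imwrite('pics/q_s.png',cv2.resize(im,None,fx=3.8,fy=3.8))
E
```

```text
now [568.1 173.3 182.3] yawy -10.97 q [ 0.28  0.44  1.75 -0.    0.95  0.47] w 21.7 F [12.1 -3.   1. ] t 32.95
delta [-0.0005  0.001  -0.    ] roll 0.0005 q6 after ~ 0.47
```

View pics/q_s.png

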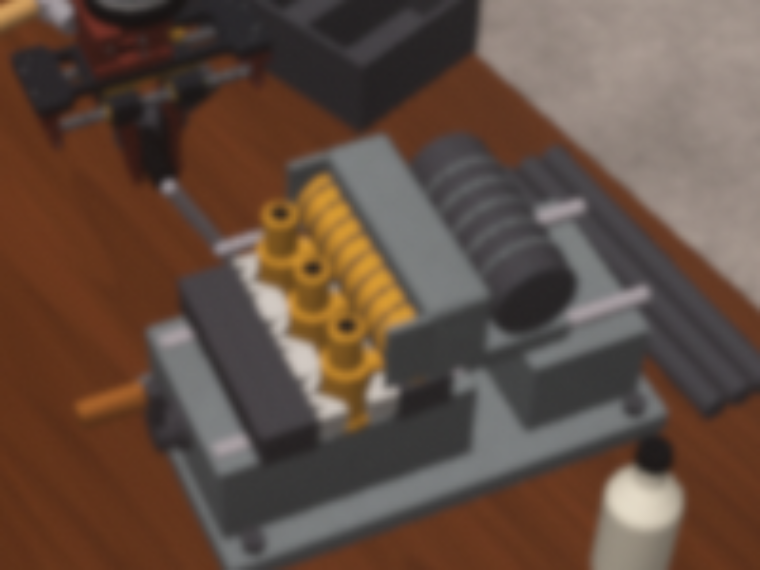

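>>> move_arm(deltas=[[255,0,-0.003,0.001,0],[255,0,-0.004,0.002,0],[255,0,-0.004,0.002,0]])

```text
t: 33.3
ee_pos: [567.9, 173.5, 182.2]
orientation: [2.415, 1.993, 0.019]
ft_force: [19.8, -9.1, 5.0]
width: 21.4
```

```bash
python3 - <<'E'
from h import *
plan([569,172.6,182.4],np.radians(-11))
E
```

```text
now [567.9 173.5 182.2] yawy -10.96 q [ 0.28  0.44  1.75 -0.01  0.94  0.47] w 21.4 F [19.8 -9.1  5. ] t 33.3
delta [-0.0006  0.0013 -0.0002] roll 0.0007 q6 after ~ 0.47
```

>>> move_arm(deltas=[[255,0,0.0075,-0.0035,0],[255,0,0.0184,-0.008,0],[255,0,0.0296,-0.0115,0],[255,0,0.0411,-0.0141,0],[255,0,0.0528,-0.0156,0]])

```text
t: 33.72
ee_pos: [611.5, 164.7, 194.4]
orientation: [-2.422, -1.996, 0.004]
ft_force: [-3.6, 2.1, 3.2]
width: 21.1
```

>>> move_arm(deltas=[[255,0,0.0117,-0.0006,0],[255,0,0.0235,-0.0001,0],[255,0,0.0351,0.0015,0],[255,0,0.0466,0.004,0],[255,0,0.0579,0.0075,0]])

```text
t: 34.13
ee_pos: [670.5, 153.2, 186.7]
orientation: [-2.424, -1.998, 0.0]
ft_force: [-0.7, 2.4, 1.3]
width: 21.2
```

```bash
python3 - <<'E'
from h import *
plan([681,151,182.4],np.radians(-11))
E
```

```text
now [670.5 153.2 186.7] yawy -11.0 q [0.21 0.57 1.51 0.   1.06 0.4 ] w 21.2 F [-0.7  2.4  1.3] t 34.13
delta [-0.0001  0.0107  0.0043] roll -0.0 q6 after ~ 0.4
```

>>> move_arm(deltas=[[255,0,0.006,0.002,0],[255,0,0.011,0.0045,0],[255,0,0.016,0.007,0],[255,0,0.019,0.008,0],[255,0,0.019,0.008,0]])

```text
t: 34.55
ee_pos: [681.3, 151.2, 177.4]
orientation: [-2.414, -1.99, 0.02]
ft_force: [-27.8, 9.0, 16.7]
width: 21.4
```

```bash
python3 - <<'E'
from h import *
plan([681,151,182.4],np.radians(-11))
E
```

```text
now [681.3 151.2 177.4] yawy -11.0 q [0.2  0.6  1.48 0.01 1.08 0.39] w 21.4 F [-27.8   9.   16.7] t 34.55
delta [-0.0003 -0.0004 -0.005 ] roll -0.0 q6 after ~ 0.39
```

>>> move_arm(deltas=[[255,0,-0.0075,-0.001,0],[120,0,-0.0075,-0.001,0],[60,0,-0.0075,-0.001,0],[60,0,-0.0075,-0.001,0],[60,0,-0.0075,-0.001,0]])

```text
t: 34.97
ee_pos: [681.9, 150.3, 179.4]
orientation: [2.424, 1.998, -0.0]
ft_force: [-0.3, 0.7, -0.3]
width: 44.9
```

>>> move_arm(deltas=[[60,0,0,-0.03,0],[60,0,0,-0.06,0],[60,0,0,-0.1,0],[60,0,0,-0.13,0],[60,0,0,-0.13,0]])

```text
t: 35.38
ee_pos: [685.0, 151.0, 317.7]
orientation: [2.42, 1.994, 0.017]
ft_force: [0.8, -0.3, 1.5]
width: 66.7
```

```bash
python3 - <<'E'
from h import *
plan([431.7,24.5,260],np.radians(79.1))
im=get_image('wrist');cv2.imwrite('pics/r_w.png',im)
print([(round(d['conf'],2),np.round(d['location'],1).tolist()) for d in place_of('wrist','lever_grip')][:4])
im=get_image('side')[100:250,240:440];cv2.imwrite('pics/r_s.png',cv2.resize(im,None,fx=3.8,fy=3.8))
print([(round(d['conf'],2),np.round(d['location'],1).tolist()) for d in place_of('side','tray')][:4])
E
```

```text
now [685.  151.  317.7] yawy -11.04 q [ 0.2   0.46  1.38 -0.    1.29  0.39] w 66.7 F [ 0.8 -0.3  1.5] t 35.38
delta [-0.1729 -0.2251  0.0544] roll 1.5684 q6 after ~ 1.96
[(0.74, [675.4, 148.2, 183.5])]
[(0.93, [479.2, -295.9, -0.7])]
```

View pics/r_w.png

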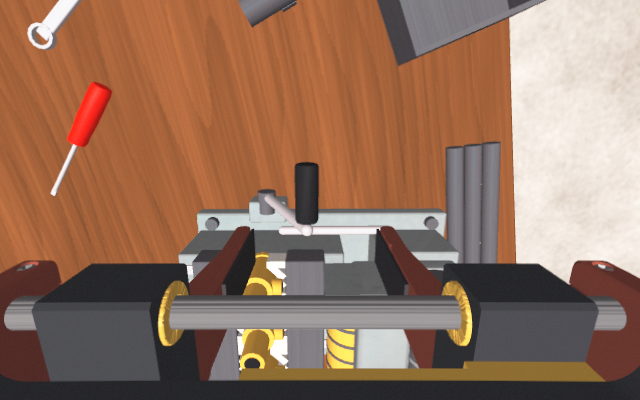

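View pics/r_s.png

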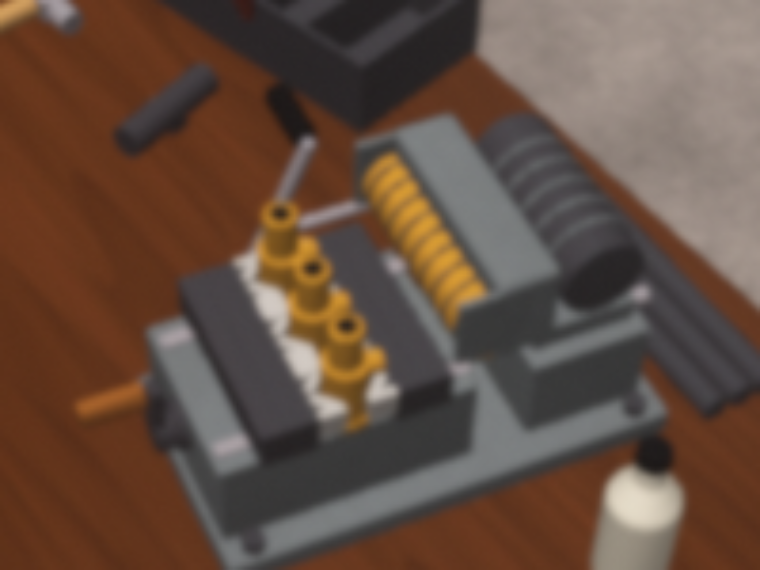

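>>> move_arm(deltas=[[60,-0.023,-0.03,0,-0.11],[60,-0.046,-0.06,0,-0.22],[60,-0.069,-0.09,0,-0.33],[60,-0.092,-0.12,0,-0.44],[60,-0.115,-0.15,0,-0.55]])

```text
t: 36.0
ee_pos: [509.6, 65.7, 307.4]
orientation: [-1.782, -2.584, 0.004]
ft_force: [0.4, -0.0, 0.5]
width: 66.9
```

>>> move_arm(deltas=[[60,0,0,0,-0.11],[60,0,0,0,-0.22],[60,0,0,0,-0.33],[60,0,0,0,-0.44],[60,0,0,0,-0.55]])

```text
t: 36.42
ee_pos: [511.2, 66.3, 307.8]
orientation: [-1.013, -2.97, 0.002]
ft_force: [0.3, 0.6, 0.2]
width: 67.2
```

>>> move_arm(deltas=[[60,0,0,0,-0.11],[60,0,0,0,-0.22],[60,0,0,0,-0.33],[60,0,0,0,-0.44],[60,0,0,0,-0.473]])

```text
t: 36.83
ee_pos: [511.3, 66.4, 307.7]
orientation: [-0.289, -3.125, 0.001]
ft_force: [0.1, 0.0, 0.1]
width: 67.2
```

```bash
python3 - <<'E'
from h import *
plan([431.7,24.5,250],np.radians(79.1))
E
```

```text
now [511.3  66.4 307.7] yawy 79.45 q [ 0.11  0.18  1.8  -0.    1.17 -1.28] w 67.2 F [0.1 0.  0.1] t 36.83
delta [ 0.0704 -0.0557  0.058 ] roll 0.006 q6 after ~ -1.27
```

>>> move_arm(deltas=[[60,0.02,-0.02,0,0],[60,0.045,-0.04,0.02,0],[60,0.07,-0.0555,0.04,0],[60,0.07,-0.0555,0.058,0],[60,0.07,-0.0555,0.058,0]])

```text
t: 37.25
ee_pos: [428.8, 24.7, 247.6]
orientation: [-0.298, -3.119, 0.002]
ft_force: [-0.8, -0.7, -0.9]
width: 66.8
```

>>> move_arm(deltas=[[60,0,0,0,0],[60,0,0,0,0]])

```text
t: 37.42
ee_pos: [433.9, 25.4, 251.9]
orientation: [0.298, 3.127, 0.0]
ft_force: [-0.3, -1.2, 0.3]
width: 67.3
```

```bash
python3 - <<'E'
from h import *
plan([431.7,24.5,126.5],np.radians(79.1))
im=get_image('wrist');cv2.imwrite('pics/s_w.png',im)
E
```

```text
now [433.9  25.4 251.9] yawy 79.13 q [ 0.03  0.12  2.02 -0.    1.01 -1.35] w 67.3 F [-0.3 -1.2  0.3] t 37.42
delta [ 0.002  -0.0013  0.1254] roll 0.0005 q6 after ~ -1.35
```

View pics/s_w.png

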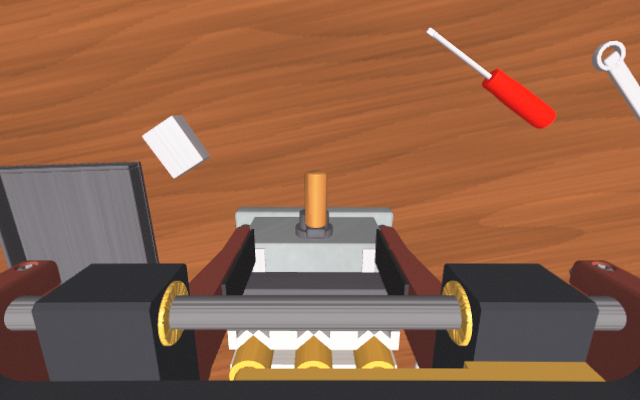

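>>> move_arm(deltas=[[60,0.001,-0.001,0.035,0],[60,0.001,-0.001,0.07,0],[60,0.001,-0.001,0.1,0],[60,0.001,-0.001,0.125,0],[60,0.001,-0.001,0.125,0]])

```text
t: 37.88
ee_pos: [430.3, 24.7, 123.6]
orientation: [-0.297, -3.122, 0.001]
ft_force: [-1.7, 0.0, 0.1]
width: 67.0
```

>>> move_arm(deltas=[[160,0,0,0,0],[255,0,0,0,0],[255,0,0,0,0],[255,0,0,0,0],[255,0,0,0,0]])

```text
t: 38.3
ee_pos: [432.7, 24.5, 127.9]
orientation: [0.297, 3.125, 0.0]
ft_force: [0.6, -0.4, 0.1]
width: 37.0
```

>>> move_arm(deltas=[[255,0,0,0,0],[255,0,0,0,0],[255,0,0,0,0],[255,0,0,0,0]])

```text
t: 38.63
ee_pos: [432.2, 25.2, 127.0]
orientation: [0.299, 3.127, 0.002]
ft_force: [0.2, 7.0, 3.0]
width: 19.0
```

```bash
python3 - <<'E'
from h import *
plan([431.7,24.5,127],np.radians(79.1))
E
```

```text
now [432.2  25.2 127. ] yawy 79.07 q [ 0.03  0.33  2.12  0.    0.69 -1.35] w 19.0 F [0.2 7.  3. ] t 38.63
delta [ 0.0003 -0.0008  0.    ] roll -0.0005 q6 after ~ -1.35
```

>>> move_arm(deltas=[[255,0,0.0139,0.0022,0],[255,0,0.0265,0.0086,0],[255,0,0.0364,0.0185,0],[255,0,0.0428,0.0311,0],[255,0,0.045,0.045,0]])

```text
t: 39.05
ee_pos: [440.8, 69.2, 82.0]
orientation: [0.297, 3.126, -0.0]
ft_force: [-1.0, -10.9, 7.8]
width: 18.9
```

>>> move_arm(deltas=[[255,0,-0.0022,0.0139,0],[255,0,-0.0086,0.0265,0],[255,0,-0.0185,0.0364,0],[255,0,-0.0311,0.0428,0],[255,0,-0.045,0.045,0]])

```text
t: 39.47
ee_pos: [432.3, 24.7, 36.6]
orientation: [0.298, 3.127, 0.001]
ft_force: [-1.1, 8.2, 15.6]
width: 19.5
```

>>> move_arm(deltas=[[255,0,-0.0139,-0.0022,0],[255,0,-0.0265,-0.0086,0],[255,0,-0.0364,-0.0185,0],[255,0,-0.0428,-0.0311,0],[255,0,-0.045,-0.045,0]])

```text
t: 39.88
ee_pos: [423.4, -19.8, 81.7]
orientation: [-0.3, -3.127, -0.001]
ft_force: [5.2, 10.7, -10.2]
width: 19.6
```

```bash
python3 - <<'E'
from h import *
plan([431.7,24.5,127],np.radians(79.1))
im=get_image('wrist');cv2.imwrite('pics/t_w.png',im)
im=get_image('side')[100:250,240:440];cv2.imwrite('pics/t_s.png',cv2.resize(im,None,fx=3.8,fy=3.8))
E
```

```text
now [423.4 -19.8  81.7] yawy 79.05 q [-0.08  0.42  2.16  0.    0.57 -1.46] w 19.6 F [  5.2  10.7 -10.2] t 39.88
delta [ 0.0003  0.0451 -0.0453] roll -0.0009 q6 after ~ -1.46
```

View pics/t_w.png

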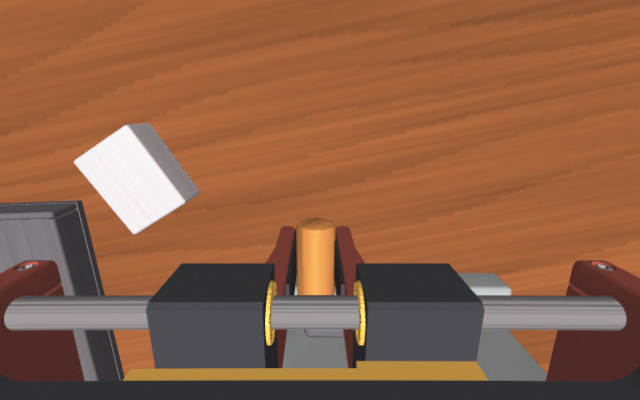

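View pics/t_s.png

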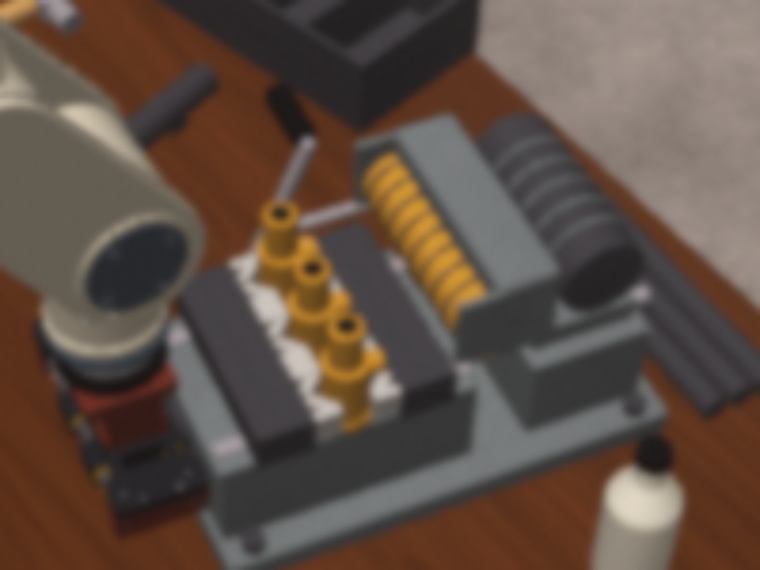

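Going well; continue the remaining five quarters.

>>> move_arm(deltas=[[255,0,0.0022,-0.0139,0],[255,0,0.0086,-0.0265,0],[255,0,0.0185,-0.0364,0],[255,0,0.0311,-0.0428,0],[255,0,0.045,-0.045,0]])

```text
t: 40.4
ee_pos: [431.7, 23.9, 127.3]
orientation: [0.297, 3.127, -0.003]
ft_force: [2.2, -8.8, -4.4]
width: 19.3
```

>>> move_arm(deltas=[[255,0,0.0139,0.0022,0],[255,0,0.0265,0.0086,0],[255,0,0.0364,0.0185,0],[255,0,0.0428,0.0311,0],[255,0,0.045,0.045,0]])

```text
t: 40.82
ee_pos: [440.7, 69.2, 81.9]
orientation: [0.296, 3.127, -0.0]
ft_force: [-1.3, -9.8, 7.9]
width: 19.3
```

>>> move_arm(deltas=[[255,0,-0.0022,0.0139,0],[255,0,-0.0086,0.0265,0],[255,0,-0.0185,0.0364,0],[255,0,-0.0311,0.0428,0],[255,0,-0.045,0.045,0]])

```text
t: 41.23
ee_pos: [432.2, 24.7, 36.6]
orientation: [0.297, 3.127, 0.001]
ft_force: [-1.6, 8.7, 17.7]
width: 19.5
```

>>> move_arm(deltas=[[255,0,-0.0139,-0.0022,0],[255,0,-0.0265,-0.0086,0],[255,0,-0.0364,-0.0185,0],[255,0,-0.0428,-0.0311,0],[255,0,-0.045,-0.045,0]])

```text
t: 41.65
ee_pos: [423.2, -19.7, 81.7]
orientation: [-0.299, -3.127, -0.001]
ft_force: [4.6, 12.5, -10.1]
width: 19.6
```

>>> move_arm(deltas=[[255,0,0.0022,-0.0139,0],[255,0,0.0086,-0.0265,0],[255,0,0.0185,-0.0364,0],[255,0,0.0311,-0.0428,0],[255,0,0.045,-0.045,0]])

```text
t: 42.07
ee_pos: [431.7, 23.9, 127.3]
orientation: [0.297, 3.127, -0.003]
ft_force: [1.6, -9.3, -6.5]
width: 19.7
```

>>> move_arm(deltas=[[255,0,0,0,0],[120,0,0,0,0],[60,0,0,0,0],[60,0,0,0,0],[60,0,0,0,0]])

```text
t: 42.48
ee_pos: [431.7, 24.0, 126.5]
orientation: [-0.298, -3.127, 0.0]
ft_force: [-0.1, 0.6, -0.0]
width: 42.4
```

>>> move_arm(deltas=[[60,0,0,0,0],[60,0,0,-0.03,0],[60,0,0,-0.07,0],[60,0,0,-0.11,0],[60,0,0,-0.15,0]])

```text
t: 42.9
ee_pos: [431.1, 24.2, 278.1]
orientation: [-0.298, -3.126, 0.0]
ft_force: [1.0, 0.2, -1.2]
width: 67.0
```

```bash
python3 - <<'E'
from h import *
plan([580,-10,300],np.radians(79.1))
im=get_image('wrist');cv2.imwrite('pics/u_w.png',im)
E
```

```text
now [431.1  24.2 278.1] yawy 79.1 q [ 0.03  0.08  1.99 -0.    1.07 -1.35] w 67.0 F [ 1.   0.2 -1.2] t 42.9
delta [-0.1526 -0.0054 -0.0221] roll 0.0 q6 after ~ -1.35
```

View pics/u_w.png

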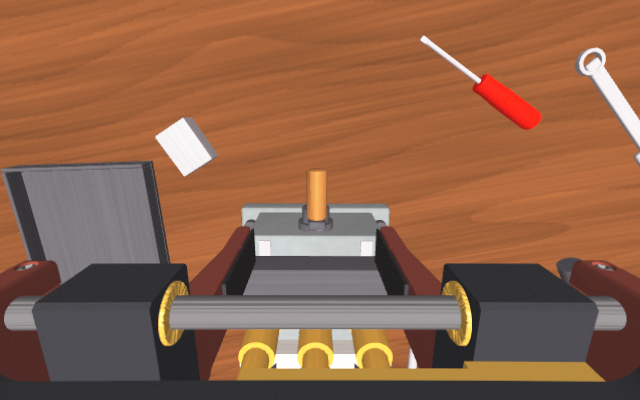

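Two turns open (8 mm per jaw). Now look over the bodies, jaws and tray.

>>> move_arm(deltas=[[60,-0.035,-0.002,-0.01,0],[60,-0.07,-0.004,-0.02,0],[60,-0.11,-0.005,-0.022,0],[60,-0.15,-0.005,-0.022,0],[60,-0.15,-0.005,-0.022,0]])

```text
t: 43.37
ee_pos: [584.0, -10.3, 298.1]
orientation: [0.299, 3.124, -0.0]
ft_force: [-1.2, -0.1, -0.6]
width: 66.8
```

>>> move_arm(deltas=[[60,0,0,0,0],[60,0,0,0,0],[60,0,0,0,0],[60,0,0,0,0]])

```text
t: 43.7
ee_pos: [577.0, -8.5, 298.7]
orientation: [-0.297, -3.127, 0.0]
ft_force: [-0.3, 0.9, -0.8]
width: 67.5
```

```bash
python3 - <<'E'
from h import *
plan([580,-10,300],np.radians(79.1))
im=get_image('wrist')
c=im[90:290,180:440]; cv2.imwrite('pics/v_z.png',cv2.resize(c,None,fx=3,fy=3,interpolation=cv2.INTER_CUBIC))
for c in ['side','top']:
    cv2.imwrite(f'pics/v_{c}.png',get_image(c))
    print([(round(d['conf'],2),np.round(d['location'],1).tolist()) for d in place_of(c,'tray')][:4])
E
```

```text
now [577.   -8.5 298.7] yawy 79.14 q [-0.04  0.29  1.68 -0.    1.18 -1.42] w 67.5 F [-0.3  0.9 -0.8] t 43.7
delta [-0.0032 -0.0009 -0.0013] roll 0.0007 q6 after ~ -1.42
[(0.83, [481.1, -298.0, -1.1])]
[(0.58, [478.8, -299.6, 1.8])]
```

View pics/v_z.png

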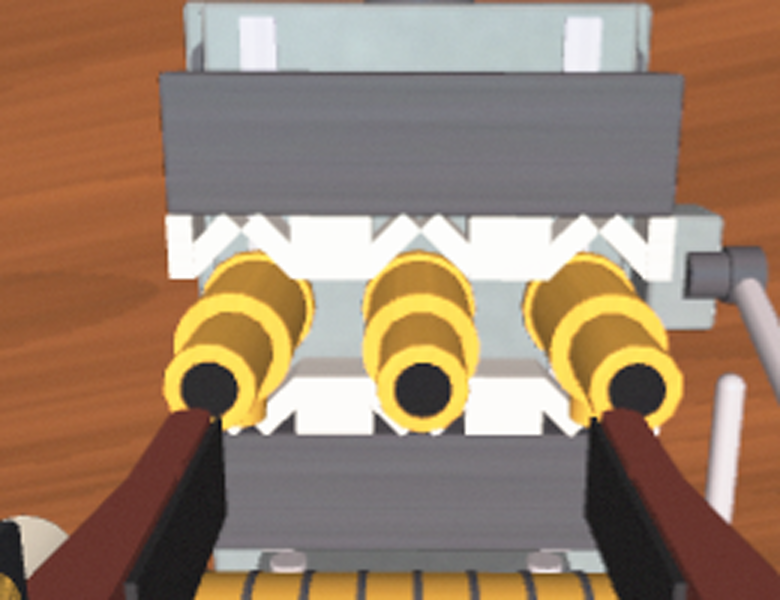

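View pics/v_top.png

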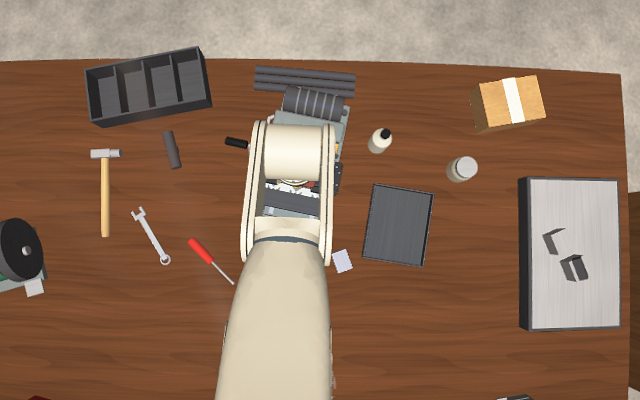

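View pics/v_side.png

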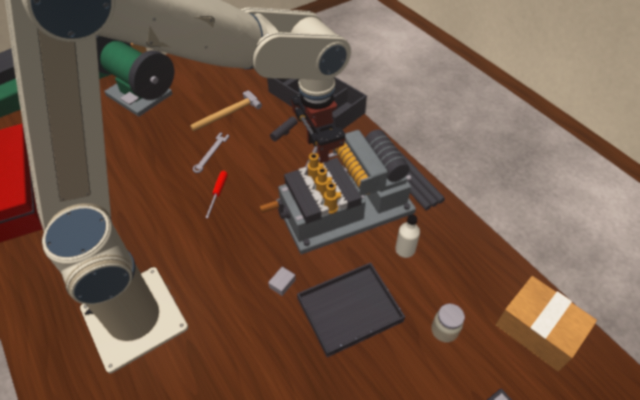

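```bash
python3 - <<'E'
from h import *
f=lambda u,v:(180+(u+.5)/3-.5,90+(v+.5)/3-.5)
for u,v in [(209,389),(422,389),(637,388)]: print(onz('wrist',f(u,v),204).round(1))
C=[onz('top',uv,28) for uv in [(374,184),(433,193),(424,266),(362,257)]]
C=np.array(C);print(C.round(1),C.mean(0));
for i in range(4):
    d=C[(i+1)%4]-C[i];print(np.linalg.norm(d).round(1),np.degrees(np.arctan2(d[1],d[0])).round(1))
r=regions_of('top','tray')
if r:
    m=r[0]['region'].astype(np.uint8);print(m.sum(),cv2.minAreaRect(cv2.findNonZero(m)))
E
```

```text
[581.9 -64.1 204. ]
[592.7  -7.2 204. ]
[603.4  50.3 204. ]
[[ 593.7 -223.7   28. ]
 [ 570.2 -397.6   28. ]
 [ 358.2 -370.5   28. ]
 [ 382.9 -190.1   28. ]] [ 476.26810721 -295.46943712   28.        ]
175.4 -97.7
213.7 172.7
182.1 82.2
213.5 -9.1
4726 ((398.0810546875, 225.01351928710938), (62.964813232421875, 76.28113555908203), 9.462322235107422)
```

```bash
python3 - <<'E'
from h import *
plan([581.9,-64.1,250],np.radians(79.1))
E
```

```text
now [578.   -8.6 299. ] yawy 79.13 q [-0.04  0.29  1.68  0.    1.18 -1.42] w 67.1 F [ 0.6 -0.7  0.7] t 44.0
delta [-0.0143 -0.0538  0.049 ] roll 0.0006 q6 after ~ -1.42
```

>>> move_arm(deltas=[[115,-0.007,-0.03,0,0],[115,-0.0135,-0.0535,0.02,0],[115,-0.0135,-0.0535,0.045,0],[115,-0.0135,-0.0535,0.049,0],[115,-0.0135,-0.0535,0.049,0]])

```text
t: 44.42
ee_pos: [580.1, -63.7, 248.1]
orientation: [-0.298, -3.124, -0.0]
ft_force: [0.9, -0.0, 1.0]
width: 48.4
```

>>> move_arm(deltas=[[115,0,0,0,0],[115,0,0,0,0]])

```text
t: 44.58
ee_pos: [582.1, -63.3, 251.0]
orientation: [0.296, 3.126, 0.0]
ft_force: [0.3, 0.1, 0.6]
width: 48.3
```

```bash
python3 - <<'E'
from h import *
plan([581.9,-64.1,186],np.radians(79.1))
E
```

```text
now [582.1 -63.3 251. ] yawy 79.17 q [-0.13  0.35  1.71  0.    1.08 -1.51] w 48.3 F [0.3 0.1 0.6] t 44.58
delta [ 0.0002 -0.0008  0.065 ] roll 0.0012 q6 after ~ -1.51
```

>>> move_arm(deltas=[[115,0,-0.001,0.025,0],[115,0,-0.001,0.05,0],[115,0,-0.001,0.065,0],[115,0,-0.001,0.065,0],[115,0,-0.001,0.065,0]])

```text
t: 45.0
ee_pos: [581.5, -64.3, 185.3]
orientation: [0.296, 3.127, 0.0]
ft_force: [0.2, 0.6, -0.1]
width: 48.0
```

>>> move_arm(deltas=[[255,0,0,0,0],[255,0,0,0,0],[255,0,0,0,0],[255,0,0,0,0],[255,0,0,0,0]])

```text
t: 45.42
ee_pos: [581.8, -64.8, 185.7]
orientation: [0.297, 3.126, -0.0]
ft_force: [-0.0, 0.6, 5.2]
width: 25.5
```

>>> move_arm(deltas=[[255,0,0,-0.008,0],[255,0,0,-0.016,0],[255,0,0,-0.03,0],[255,0,0,-0.05,0],[255,0,0,-0.07,0]])

```text
t: 45.83
ee_pos: [580.5, -64.7, 255.2]
orientation: [-0.298, -3.126, -0.0]
ft_force: [-0.3, 0.0, -3.3]
width: 25.2
```

```bash
python3 - <<'E'
from h import *
plan([542.4,-306,260],np.radians(79.1))
im=get_image('side')[100:250,240:440];cv2.imwrite('pics/w_s.png',cv2.resize(im,None,fx=3.8,fy=3.8))
E
```

```text
now [580.5 -64.7 255.2] yawy 79.12 q [-0.13  0.34  1.71 -0.    1.09 -1.51] w 25.2 F [-0.3  0.  -3.3] t 45.83
delta [-0.0081 -0.2441 -0.0047] roll 0.0004 q6 after ~ -1.51
```

View pics/w_s.png

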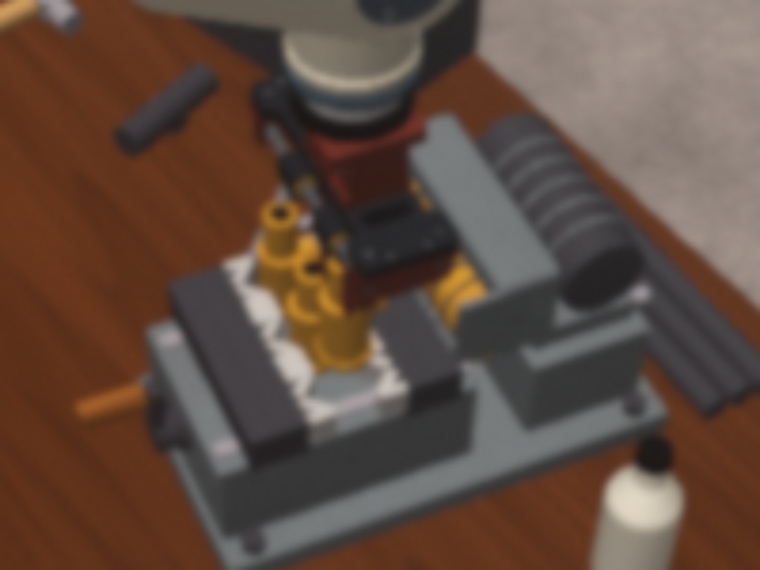

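>>> move_arm(deltas=[[255,0,-0.03,-0.01,0],[255,-0.002,-0.065,-0.01,0],[255,-0.004,-0.1,-0.01,0],[255,-0.006,-0.135,0,0],[255,-0.008,-0.17,0,0]])

```text
t: 46.3
ee_pos: [555.6, -234.3, 253.2]
orientation: [-0.297, -3.126, -0.001]
ft_force: [-0.3, 0.9, -3.4]
width: 25.6
```

>>> move_arm(deltas=[[255,0,-0.035,0,0],[255,0,-0.07,0.02,0],[255,0,-0.074,0.04,0],[255,0,-0.074,0.06,0],[255,0,-0.074,0.06,0]])

```text
t: 46.72
ee_pos: [540.0, -305.4, 190.2]
orientation: [-0.3, -3.12, -0.005]
ft_force: [-1.2, 0.6, -3.9]
width: 25.6
```

```bash
python3 - <<'E'
from h import *
plan([542.4,-306,86],np.radians(79.1))
im=get_image('wrist');cv2.imwrite('pics/x_w.png',im)
im=get_image('side')[220:380,240:480];cv2.imwrite('pics/x_s.png',cv2.resize(im,None,fx=3.2,fy=3.2))
print([(round(d['conf'],2),np.round(d['location'],1).tolist()) for d in place_of('side','tray')][:4])
E
```

```text
now [ 540.  -305.4  190.2] yawy 79.02 q [-0.53  0.47  1.67  0.    1.01 -1.91] w 25.6 F [-1.2  0.6 -3.9] t 46.72
delta [-0.0032 -0.0004  0.1042] roll -0.0014 q6 after ~ -1.91
[(0.9, [478.7, -296.4, -1.4]), (0.32, [540.4, -303.2, 163.1])]
```

View pics/x_w.png

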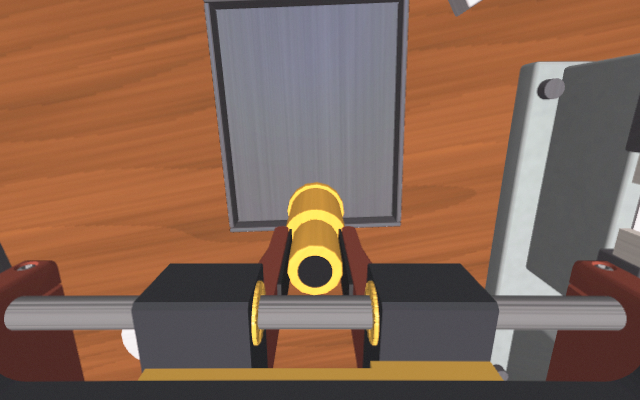

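View pics/x_s.png

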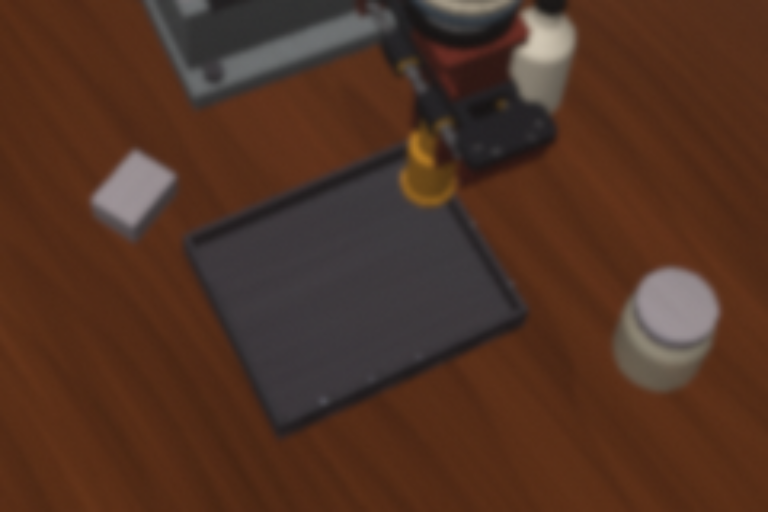

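```bash
python3 - <<'E'
from h import *
for uv in [(232,229),(400,224),(406,0),(206,3)]: print(onz('wrist',uv,28).round(1))
E
```

```text
[ 576.7 -402.4   28. ]
[ 604.6 -225.7   28. ]
[ 396.3 -196.3   28. ]
[ 365.6 -370.2   28. ]
```

>>> move_arm(deltas=[[255,-0.003,0,0.03,0],[255,-0.003,0,0.06,0],[255,-0.003,0,0.085,0],[255,-0.003,0,0.1,0],[255,-0.003,0,0.1,0]])

```text
t: 47.28
ee_pos: [545.2, -305.2, 92.8]
orientation: [-0.296, -3.124, -0.002]
ft_force: [-0.3, 0.2, -3.0]
width: 25.7
```

>>> move_arm(deltas=[[255,0,0,0,0],[255,0,0,0,0]])

```text
t: 47.45
ee_pos: [547.5, -306.9, 96.8]
orientation: [0.296, 3.125, -0.002]
ft_force: [0.6, -0.1, -2.8]
width: 25.5
```

Needs ~15 mm more; go slowly to contact.

>>> move_arm(deltas=[[255,0,0,0.005,0],[255,0,0,0.01,0],[255,0,0,0.013,0],[255,0,0,0.013,0]])

```text
t: 47.78
ee_pos: [545.6, -306.3, 81.2]
orientation: [-0.298, -3.127, -0.0]
ft_force: [-0.3, -0.2, -2.1]
width: 25.9
```

>>> move_arm(deltas=[[255,0,0,0.001,0],[255,0,0,0.002,0],[255,0,0,0.002,0]])

```text
t: 48.03
ee_pos: [546.1, -306.5, 80.8]
orientation: [0.298, 3.127, -0.0]
ft_force: [-2.1, 1.6, 6.6]
width: 25.6
```

>>> move_arm(deltas=[[115,0,0,0,0],[115,0,0,0,0],[115,0,0,0,0],[115,0,0,-0.02,0],[115,0,0,-0.05,0]])

```text
t: 48.45
ee_pos: [544.1, -305.5, 127.3]
orientation: [-0.297, -3.122, -0.004]
ft_force: [-0.6, -0.0, -0.0]
width: 48.4
```

>>> move_arm(deltas=[[115,0,0,-0.035,0],[115,0,0,-0.07,0],[115,0,0,-0.1,0],[115,0,0,-0.12,0],[115,0,0,-0.12,0]])

```text
t: 48.87
ee_pos: [548.3, -307.9, 255.1]
orientation: [0.297, 3.119, -0.006]
ft_force: [0.9, 0.2, -0.0]
width: 48.7
```

```bash
python3 - <<'E'
from h import *
plan([592.7,-7.2,260],np.radians(79.1))
im=get_image('wrist');cv2.imwrite('pics/y_w.png',im)
E
```

```text
now [ 548.3 -307.9  255.1] yawy 79.12 q [-0.53  0.41  1.61 -0.    1.12 -1.91] w 48.7 F [ 0.9  0.2 -0. ] t 48.87
delta [ 0.0131  0.3036 -0.006 ] roll 0.0004 q6 after ~ -1.91
```

View pics/y_w.png

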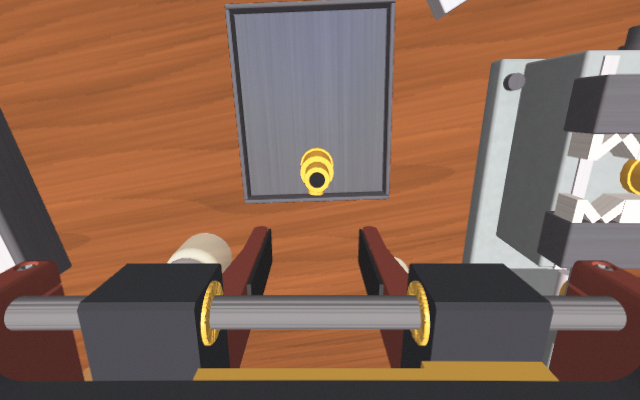

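>>> move_arm(deltas=[[115,0.002,0.04,0,0],[115,0.004,0.08,0,0],[115,0.006,0.12,0,0],[115,0.008,0.16,0,0],[115,0.01,0.2,0,0]])

```text
t: 49.33
ee_pos: [572.8, -106.3, 247.7]
orientation: [-0.298, -3.125, -0.0]
ft_force: [0.6, -0.1, -0.3]
width: 48.2
```

>>> move_arm(deltas=[[115,0.001,0.035,0,0],[115,0.002,0.07,0,0],[115,0.003,0.1035,0,0],[115,0.003,0.1035,0,0],[115,0.003,0.1035,0,0]])

```text
t: 49.75
ee_pos: [589.7, -4.4, 247.8]
orientation: [-0.292, -3.125, 0.001]
ft_force: [-0.3, -0.1, -0.4]
width: 48.5
```

>>> move_arm(deltas=[[115,0,0,0,0],[115,0,0,0,0]])

```text
t: 49.92
ee_pos: [589.9, -7.0, 248.7]
orientation: [-0.299, -3.126, 0.001]
ft_force: [-0.5, -0.1, -0.5]
width: 48.6
```

```bash
python3 - <<'E'
from h import *
plan([592.7,-7.2,186],np.radians(79.1))
im=get_image('wrist');cv2.imwrite('pics/z_w.png',im)
E
```

```text
now [589.9  -7.  248.7] yawy 79.07 q [-0.03  0.36  1.7  -0.    1.09 -1.41] w 48.6 F [-0.5 -0.1 -0.5] t 49.92
delta [-0.0029  0.0004  0.0627] roll -0.0005 q6 after ~ -1.41
```

View pics/z_w.png

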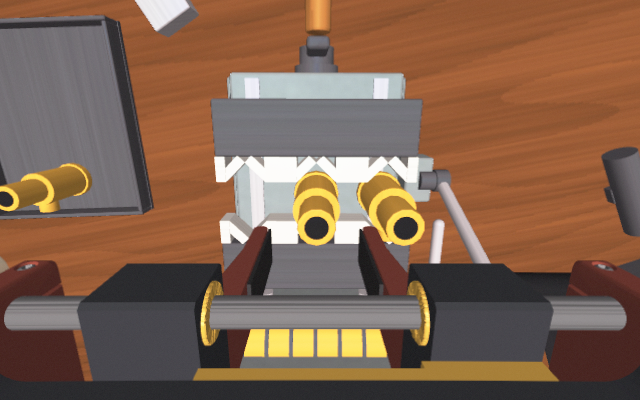

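>>> move_arm(deltas=[[115,-0.0025,0,0.025,0],[115,-0.0025,0,0.05,0],[115,-0.0025,0,0.063,0],[115,-0.0025,0,0.063,0],[115,-0.0025,0,0.063,0]])

```text
t: 50.38
ee_pos: [592.4, -7.5, 186.1]
orientation: [-0.3, -3.126, 0.0]
ft_force: [-0.1, 0.3, -0.5]
width: 48.2
```

>>> move_arm(deltas=[[255,0,0,0,0],[255,0,0,0,0],[255,0,0,0,0],[255,0,0,0,0],[255,0,0,0,0]])

```text
t: 50.8
ee_pos: [593.4, -6.6, 187.6]
orientation: [0.297, 3.126, -0.0]
ft_force: [-0.9, -1.0, 3.8]
width: 25.8
```

>>> move_arm(deltas=[[255,0,0,-0.008,0],[255,0,0,-0.016,0],[255,0,0,-0.03,0],[255,0,0,-0.06,0],[255,0,0,-0.09,0]])

```text
t: 51.22
ee_pos: [591.7, -6.3, 276.8]
orientation: [-0.297, -3.124, 0.0]
ft_force: [0.1, -0.2, -3.7]
width: 25.7
```

```bash
python3 - <<'E'
from h import *
plan([478,-297,200],np.radians(79.1))
E
```

```text
now [591.7  -6.3 276.8] yawy 79.13 q [-0.03  0.33  1.67  0.    1.15 -1.41] w 25.7 F [ 0.1 -0.2 -3.7] t 51.22
delta [ 0.0566 -0.3069  0.0771] roll 0.0006 q6 after ~ -1.41
```

>>> move_arm(deltas=[[255,0.006,-0.035,0,0],[255,0.013,-0.07,0,0],[255,0.02,-0.105,0,0],[255,0.026,-0.14,0,0],[255,0.033,-0.175,0,0]])

```text
t: 51.63
ee_pos: [526.5, -173.1, 277.2]
orientation: [0.297, 3.127, 0.0]
ft_force: [0.9, -1.0, -3.4]
width: 25.6
```

>>> move_arm(deltas=[[255,0.007,-0.035,0,0],[255,0.014,-0.07,0.02,0],[255,0.019,-0.105,0.04,0],[255,0.023,-0.132,0.06,0],[255,0.023,-0.132,0.077,0]])

```text
t: 52.05
ee_pos: [478.2, -301.4, 199.1]
orientation: [-0.303, -3.127, 0.003]
ft_force: [1.7, 1.3, -4.1]
width: 25.5
```

>>> move_arm(deltas=[[255,0,0,0,0],[255,0,0,0,0]])

```text
t: 52.22
ee_pos: [479.3, -297.0, 199.3]
orientation: [-0.299, -3.125, -0.002]
ft_force: [0.0, 0.7, -3.7]
width: 25.4
```

```bash
python3 - <<'E'
from h import *
plan([478,-297,82.6],np.radians(79.1))
im=get_image('wrist');cv2.imwrite('pics/aa_w.png',im)
E
```

```text
now [ 479.3 -297.   199.3] yawy 79.08 q [-0.58  0.38  1.79  0.    0.97 -1.96] w 25.4 F [ 0.   0.7 -3.7] t 52.22
delta [ 0.001  -0.0004  0.1167] roll -0.0003 q6 after ~ -1.96
```

View pics/aa_w.png

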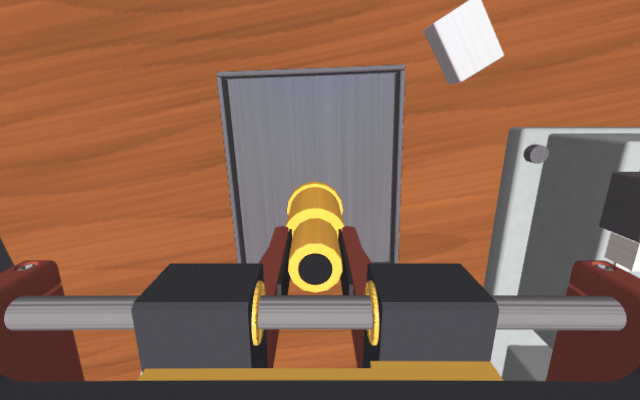

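>>> move_arm(deltas=[[255,0,0,0.035,0],[255,0,0,0.07,0],[255,0,0,0.095,0],[255,0,0,0.105,0],[255,0,0,0.105,0]])

```text
t: 52.68
ee_pos: [479.8, -296.1, 93.7]
orientation: [-0.295, -3.125, -0.002]
ft_force: [-0.4, -0.1, -3.8]
width: 25.6
```

>>> move_arm(deltas=[[255,0,0,0,0],[255,0,0,0,0],[255,0,0,0.004,0],[255,0,0,0.008,0],[255,0,0,0.008,0]])

```text
t: 53.1
ee_pos: [480.0, -297.4, 86.9]
orientation: [0.298, 3.127, -0.0]
ft_force: [0.5, -0.2, -3.3]
width: 25.3
```

>>> move_arm(deltas=[[255,0,0,0,0],[255,0,0,0.001,0],[255,0,0,0.002,0],[255,0,0,0.002,0]])

```text
t: 53.43
ee_pos: [479.9, -297.4, 84.5]
orientation: [-0.298, -3.127, -0.0]
ft_force: [0.2, -0.3, -3.7]
width: 25.3
```

>>> move_arm(deltas=[[255,0,0,0.0015,0],[255,0,0,0.003,0],[255,0,0,0.003,0]])

```text
t: 53.68
ee_pos: [480.2, -297.6, 82.6]
orientation: [0.298, 3.127, -0.0]
ft_force: [-2.8, 0.7, 7.4]
width: 25.3
```

>>> move_arm(deltas=[[115,0,0,0,0],[115,0,0,0,0],[115,0,0,0,0],[115,0,0,-0.02,0],[115,0,0,-0.05,0]])

```text
t: 54.1
ee_pos: [478.3, -296.3, 129.7]
orientation: [-0.297, -3.122, -0.004]
ft_force: [-0.7, -1.2, 0.1]
width: 48.4
```

>>> move_arm(deltas=[[115,0,0,-0.035,0],[115,0,0,-0.07,0],[115,0,0,-0.1,0],[115,0,0,-0.13,0],[115,0,0,-0.13,0]])

```text
t: 54.52
ee_pos: [482.7, -299.1, 267.9]
orientation: [0.297, 3.118, -0.007]
ft_force: [0.4, -0.6, -0.2]
width: 48.0
```

```bash
python3 - <<'E'
from h import *
plan([603.4,50.3,260],np.radians(79.1))
im=get_image('wrist');cv2.imwrite('pics/ab_w.png',im)
E
```

```text
now [ 482.7 -299.1  267.9] yawy 79.12 q [-0.58  0.3   1.74 -0.    1.1  -1.96] w 48.0 F [ 0.4 -0.6 -0.2] t 54.52
delta [-0.0525  0.3659  0.007 ] roll 0.0004 q6 after ~ -1.96
```

View pics/ab_w.png

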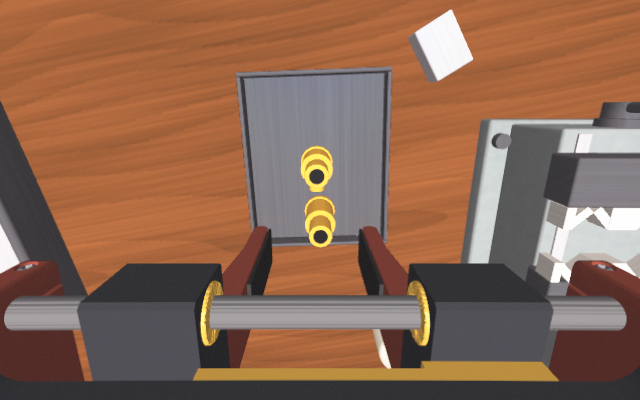

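Two standing in the tray. Fetch the third.

>>> move_arm(deltas=[[115,-0.005,0.04,0,0],[115,-0.01,0.08,0,0],[115,-0.015,0.12,0,0],[115,-0.021,0.16,0,0],[115,-0.027,0.2,0,0]])

```text
t: 54.98
ee_pos: [543.6, -104.2, 260.1]
orientation: [-0.298, -3.125, -0.0]
ft_force: [1.6, 0.5, -0.1]
width: 48.1
```

>>> move_arm(deltas=[[115,-0.006,0.04,0,0],[115,-0.012,0.08,0,0],[115,-0.018,0.12,0,0],[115,-0.024,0.15,0,0],[115,-0.026,0.164,0,0]])

```text
t: 55.4
ee_pos: [601.0, 53.6, 259.9]
orientation: [-0.293, -3.126, -0.001]
ft_force: [-0.8, -1.0, 0.3]
width: 48.2
```

>>> move_arm(deltas=[[115,0,0,0,0],[115,0,0,0,0],[115,0,0,0,0]])

```text
t: 55.65
ee_pos: [599.9, 48.9, 260.8]
orientation: [-0.298, -3.126, 0.001]
ft_force: [0.5, -1.0, 0.4]
width: 48.6
```

```bash
python3 - <<'E'
from h import *
plan([603.4,50.3,187],np.radians(79.1))
im=get_image('wrist');cv2.imwrite('pics/ac_w.png',im)
E
```

```text
now [599.9  48.9 260.8] yawy 79.1 q [ 0.06  0.36  1.66 -0.    1.12 -1.32] w 48.6 F [ 0.5 -1.   0.4] t 55.65
delta [-0.0033  0.0021  0.0737] roll -0.0001 q6 after ~ -1.32
```

View pics/ac_w.png

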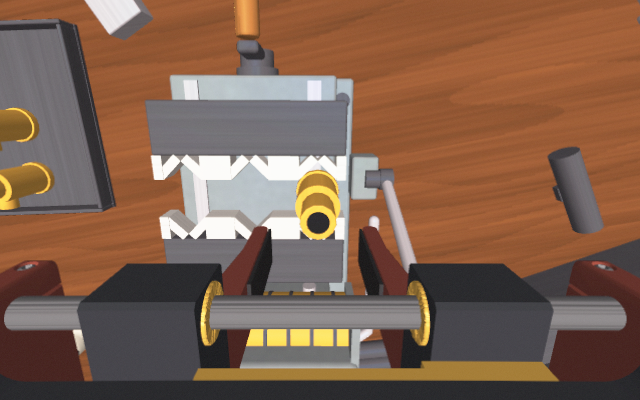

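>>> move_arm(deltas=[[115,-0.003,0.0015,0.025,0],[115,-0.003,0.0015,0.05,0],[115,-0.003,0.0015,0.073,0],[115,-0.003,0.0015,0.073,0],[115,-0.003,0.0015,0.073,0]])

```text
t: 56.12
ee_pos: [602.9, 49.7, 187.9]
orientation: [-0.3, -3.124, 0.001]
ft_force: [0.0, 0.1, 1.1]
width: 48.6
```

>>> move_arm(deltas=[[255,0,0,0,0],[255,0,0,0,0],[255,0,0,0,0],[255,0,0,0,0],[255,0,0,0,0]])

```text
t: 56.53
ee_pos: [604.6, 50.9, 189.9]
orientation: [0.297, 3.125, -0.0]
ft_force: [-1.1, -2.3, 5.5]
width: 25.1
```

>>> move_arm(deltas=[[255,0,0,-0.008,0],[255,0,0,-0.016,0],[255,0,0,-0.03,0],[255,0,0,-0.06,0],[255,0,0,-0.09,0]])

```text
t: 56.95
ee_pos: [602.7, 51.1, 278.8]
orientation: [-0.297, -3.124, 0.001]
ft_force: [0.9, 0.4, -3.7]
width: 25.8
```

```bash
python3 - <<'E'
from h import *
plan([413,-288,200],np.radians(79.1))
print([(round(d['conf'],2),np.round(d['location'],1).tolist()) for d in (get_image('side') is not None and place_of('side','tray'))][:4])
E
```

```text
now [602.7  51.1 278.8] yawy 79.13 q [ 0.06  0.35  1.64  0.    1.16 -1.32] w 25.8 F [ 0.9  0.4 -3.7] t 56.95
delta [ 0.1221 -0.3687  0.0795] roll 0.0006 q6 after ~ -1.32
[(0.69, [570.5, -310.5, 49.9]), (0.59, [479.3, -296.9, -5.2])]
```

>>> move_arm(deltas=[[255,0.012,-0.035,0,0],[255,0.023,-0.07,0,0],[255,0.035,-0.105,0,0],[255,0.046,-0.14,0,0],[255,0.058,-0.175,0,0]])

```text
t: 57.47
ee_pos: [512.2, -110.8, 277.6]
orientation: [-0.296, -3.126, -0.0]
ft_force: [-0.5, -0.7, -2.8]
width: 25.4
```

>>> move_arm(deltas=[[255,0.012,-0.035,0,0],[255,0.023,-0.07,0,0],[255,0.035,-0.105,0,0],[255,0.046,-0.14,0,0],[255,0.058,-0.175,0,0]])

```text
t: 57.88
ee_pos: [422.4, -271.7, 277.8]
orientation: [-0.297, -3.126, -0.001]
ft_force: [2.0, -0.4, -3.2]
width: 25.5
```

```bash
python3 - <<'E'
from h import *
plan([413,-288,200],np.radians(79.1))
E
```

```text
now [ 422.4 -271.7  277.8] yawy 79.14 q [-0.6   0.19  1.86  0.    1.09 -1.98] w 25.5 F [ 2.  -0.4 -3.2] t 57.88
delta [ 0.006  -0.0178  0.0778] roll 0.0007 q6 after ~ -1.98
```

>>> move_arm(deltas=[[255,0.006,-0.018,0.03,0],[255,0.006,-0.018,0.06,0],[255,0.006,-0.018,0.09,0],[255,0.006,-0.018,0.1,0],[255,0.006,-0.018,0.1,0]])

```text
t: 58.3
ee_pos: [412.6, -285.9, 175.7]
orientation: [-0.297, -3.122, -0.006]
ft_force: [-0.0, -0.8, -3.2]
width: 25.5
```

>>> move_arm(deltas=[[255,0,0,0,0],[255,0,0,0,0],[255,0,0,0,0]])

```text
t: 58.55
ee_pos: [415.8, -287.8, 180.2]
orientation: [0.296, 3.125, -0.002]
ft_force: [1.1, 0.5, -2.8]
width: 25.5
```

```bash
python3 - <<'E'
from h import *
plan([413,-288,85],np.radians(79.1))
im=get_image('wrist');cv2.imwrite('pics/ad_w.png',im)
E
```

```text
now [ 415.8 -287.8  180.2] yawy 79.16 q [-0.63  0.33  1.94 -0.    0.87 -2.01] w 25.5 F [ 1.1  0.5 -2.8] t 58.55
delta [ 0.003  -0.0006  0.0952] roll 0.0011 q6 after ~ -2.01
```

View pics/ad_w.png

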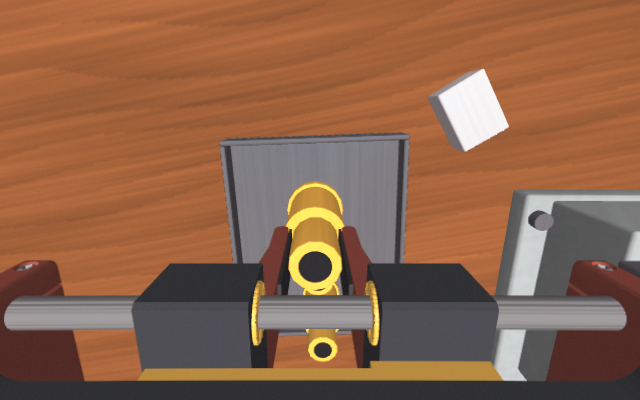

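>>> move_arm(deltas=[[255,0.002,0,0.03,0],[255,0.002,0,0.06,0],[255,0.002,0,0.08,0],[255,0.002,0,0.084,0],[255,0.002,0,0.084,0]])

```text
t: 59.02
ee_pos: [412.6, -286.7, 94.4]
orientation: [-0.297, -3.126, -0.001]
ft_force: [0.4, -0.1, -2.9]
width: 25.1
```

>>> move_arm(deltas=[[255,0,0,0,0],[255,0,0,0,0],[255,0,0,0.004,0],[255,0,0,0.007,0],[255,0,0,0.007,0]])

```text
t: 59.43
ee_pos: [412.7, -287.0, 87.7]
orientation: [0.298, 3.127, -0.0]
ft_force: [-1.0, 0.7, -3.2]
width: 25.6
```

>>> move_arm(deltas=[[255,0,0,0,0],[255,0,0,0,0]])

```text
t: 59.6
ee_pos: [412.7, -287.0, 87.8]
orientation: [0.298, 3.127, -0.0]
ft_force: [-0.2, 0.2, -3.1]
width: 25.1
```

>>> move_arm(deltas=[[255,0,0,0.0015,0],[255,0,0,0.003,0],[255,0,0,0.003,0]])

```text
t: 59.85
ee_pos: [412.9, -287.1, 85.0]
orientation: [0.298, 3.127, -0.0]
ft_force: [-1.2, 0.1, 2.6]
width: 25.2
```

>>> move_arm(deltas=[[255,0,0,0.0005,0],[255,0,0,0.001,0],[255,0,0,0.001,0]])

```text
t: 60.1
ee_pos: [413.1, -287.3, 84.9]
orientation: [0.298, 3.127, -0.001]
ft_force: [-3.8, 3.4, 15.3]
width: 25.6
```

>>> move_arm(deltas=[[115,0,0,0,0],[115,0,0,0,0],[115,0,0,0,0],[115,0,0,-0.02,0],[115,0,0,-0.05,0]])

```text
t: 60.52
ee_pos: [411.1, -285.8, 131.8]
orientation: [-0.297, -3.122, -0.005]
ft_force: [0.1, -0.8, -1.0]
width: 48.0
```

>>> move_arm(deltas=[[115,0,0,-0.035,0],[115,0,0,-0.07,0],[115,0,0,-0.1,0],[115,0,0,-0.14,0],[115,0,0,-0.14,0]])

```text
t: 60.93
ee_pos: [415.7, -289.2, 280.6]
orientation: [0.297, 3.118, -0.009]
ft_force: [1.9, 0.6, 1.1]
width: 48.1
```

>>> move_arm(deltas=[[115,0,0.03,-0.01,0],[115,0,0.06,-0.02,0],[115,0,0.09,-0.03,0],[115,0,0.12,-0.03,0],[115,0,0.15,-0.03,0]])

```text
t: 61.35
ee_pos: [441.3, -138.5, 303.9]
orientation: [0.298, 3.126, -0.0]
ft_force: [1.1, 0.5, 0.0]
width: 48.3
```

>>> move_arm(deltas=[[115,0,0,0,0],[115,0,0,0,0],[115,0,0,0,0]])

```text
t: 61.6
ee_pos: [441.0, -139.9, 303.3]
orientation: [-0.296, -3.127, 0.0]
ft_force: [-0.3, 1.6, -0.2]
width: 48.2
```

```bash
python3 - <<'E'
from h import *
print(pose()[0]['t'],pose()[1])
for c in ['side','top']:
    cv2.imwrite(f'pics/end_{c}.png',get_image(c))
    for n in ['tray','valve1_mid','valve2_mid','valve3_mid','lever_grip','crank_grip','roller','steel_block','oil','jar','spanner','driver','offcut']:
        print(c,n,[(round(d['conf'],2),np.round(d['location'],0).tolist()) for d in place_of(c,n)][:3])
E
```

```text
61.6 [ 440.99696295 -139.85572438  303.29872625]
side tray [(0.85, [480.0, -298.0, -3.0])]
side valve1_mid [(0.87, [411.0, -290.0, 55.0])]
side valve2_mid [(0.9, [548.0, -302.0, 54.0]), (0.64, [436.0, -292.0, 53.0]), (0.53, [478.0, -298.0, -2.0])]
side valve3_mid [(0.76, [477.0, -296.0, 48.0])]
side lever_grip [(0.56, [505.0, -301.0, 50.0])]
side crank_grip [(0.43, [438.0, 24.0, 129.0]), (0.19, [690.0, -28.0, 172.0])]
side roller [(0.94, [691.0, -27.0, 175.0])]
side steel_block [(0.82, [372.0, -130.0, 1.0])]
side oil [(0.56, [716.0, -240.0, -2.0])]
side jar [(0.61, [641.0, -478.0, 3.0])]
side spanner [(0.8, [435.0, 423.0, -0.0]), (0.59, [546.0, -306.0, 53.0]), (0.28, [591.0, -6.0, 4.0])]
side driver [(0.7, [364.0, 244.0, 4.0])]
side offcut [(0.46, [445.0, 17.0, 81.0])]
top tray [(0.96, [480.0, -298.0, 3.0])]
top valve1_mid []
top valve2_mid [(0.5, [544.0, -307.0, 55.0])]
top valve3_mid [(0.5, [480.0, -298.0, 46.0])]
top lever_grip [(0.5, [590.0, -5.0, 147.0]), (0.44, [680.0, 153.0, 186.0])]
top crank_grip [(0.72, [437.0, 26.0, 130.0])]
top roller [(0.7, [690.0, -22.0, 176.0]), (0.33, [504.0, -305.0, 50.0])]
top steel_block [(0.47, [591.0, -8.0, -2.0])]
top oil [(0.93, [713.0, -234.0, -2.0])]
top jar [(0.98, [642.0, -475.0, 1.0])]
top spanner [(0.58, [440.0, 424.0, 1.0])]
top driver [(0.74, [364.0, 242.0, -1.0])]
top offcut [(0.78, [697.0, 371.0, 0.0])]
```

View pics/end_side.png

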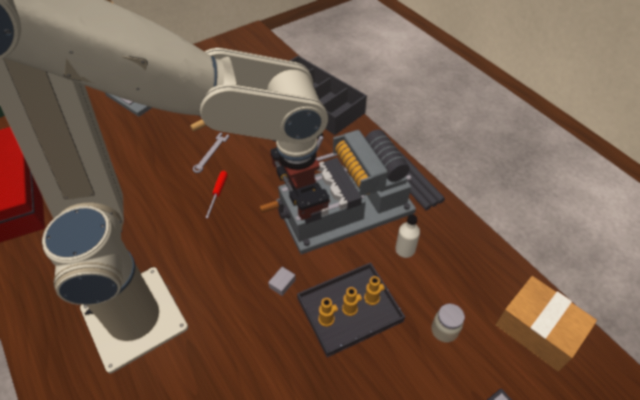

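View pics/end_top.png

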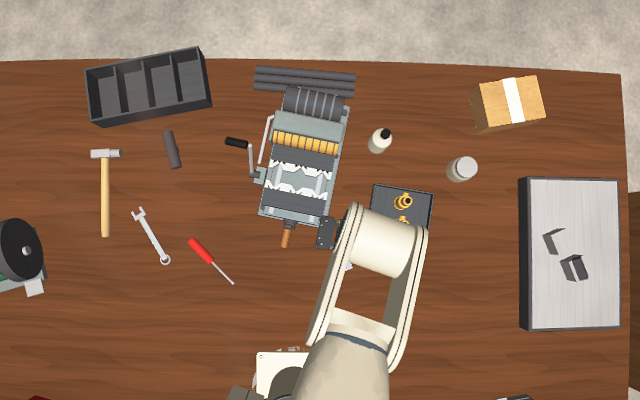

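All three stand upright in the tray (side view at (326,312), (351,300) and (374,290)). The lever is back, the jaws are open, the other things are unmoved and the robot is clear. Handing in.

```bash
python3 -c "
from workcell import *
print(close_job())"
```

```text
the job is handed in; nothing more can be done
None
```

The job is done and handed in at about 62 s, with all three valve bodies standing upright in the steel tray.

- **Loosen and turn:** I backed the crank off about 0.62 turn. I turned each body where it stood until its port faced the roller, and corrected the middle one by 3° after a look from above. With the vise tight again, the ports measured −13.7°, −10.3° and −11.2° against a target of −11°, so the worst is about 2.7° off.
- **Tighten:** I wound the crank back to its hard stop, with about 50 N at the handle at the end. The handle was straight up in the picture.
- **Brush:** I pulled the feed lever to its fed stop and pushed it back to its rear stop. Contact forces showed both ends. The pictures showed the brush up at the bodies, then back at rest.
- **Open and unload:** I opened the vise two full turns from tight and left it open. The tray had been knocked a few centimetres aside during the run, so I measured it again before placing. Each body was set down until light contact with the tray floor.
- **Last checks:** The final side picture shows the three bodies upright in the tray. The lever and roller are at rest, the jaws are open, and the gripper is clear of everything. The other bench items measure where they started, within a few millimetres.
- **Where checks disagreed:** The networks gave a few false or missing detections at the end, for example no `valve1_mid` in the top view, where the arm hid it. The pictures and the side view settled those. Tray centre estimates differed by about 10 mm between views, well inside the room left for placing.

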